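Change a shaker over from canister to dishes

TASK

Change the orbital shaker over from the canister to culture dishes. First, with the posts still snapped in, lift the canister off the platform by its bail, set it down upright, wholly on the round cork mat beside the shaker, and let go of it; then pull every retaining post out of the platform and put them all inside the steel tray; last, stand the stack of dishes upright in the middle of the bare platform. Leave the other things on the bench alone.

Things in the scene. Friction and masses are not known exactly. Their poses are not given: they have to be found in the camera images.
- dishes: Stack of three small whitish translucent culture dishes, held together as one piece: a cylinder 55 mm across, 42 mm high, 80 g. Origin: centre of its underside, z up. Starts standing on the bench beyond the tray or the mat.
- shaker: Orbital shaker fixed to the bench, 250 x 235 mm; top of its aluminium platform 60 mm up. Origin: centre of its underside, z up. Six square sockets, 24 mm deep, in which spring rollers snap into grooves of the posts' stems: a straight upward pull of roughly 10 to 16 N frees a post, most of it in the first 8 mm; it is clear after 24 mm.
- canister: Lidded steel canister, 108 mm across, 84 mm high to the lid, about 450 g, with a rigid bail. Origin: centre of its underside, z up. The bail's bar, 12 x 12 mm in section and 90 mm long, runs along the canister's y; its centre is 128 mm above the origin, 38 mm clear of the lid. Starts on the middle of the platform between the posts, which stand 40 mm above the platform.
- mat: Round cork mat, 160 mm across, 4 mm thick, fixed flat on the bench to one side of the shaker. Origin: centre of its underside.
- tray: Loose open steel tray, 170 x 150 mm outside along its x and y, 40 mm high, walls and floor 4 mm, 0.5 kg, on the bench to the other side of the shaker. Origin: centre of its underside, z up.
- post0: Retaining post, 63 mm long, 35 g; may be absent. Origin: centre of its foot, z along the post to its head. From the foot: 18 mm square stem, 23 mm long; 30 mm square grey collar (23 to 29 mm); 22 mm square black head (29 to 63 mm), to be gripped. Starts upright in a socket 75 mm from the platform's centre, collar on the platform, sides parallel to the shaker's.
- post0_mid (a point): Middle of post0's length, on its axis, 31.5 mm from the foot.
- post1: Retaining post, 63 mm long, 35 g; may be absent. Origin: centre of its foot, z along the post to its head. From the foot: 18 mm square stem, 23 mm long; 30 mm square grey collar (23 to 29 mm); 22 mm square black head (29 to 63 mm), to be gripped. Starts upright in a socket 75 mm from the platform's centre, collar on the platform, sides parallel to the shaker's.
- post1_mid (a point): Middle of post1's length, on its axis, 31.5 mm from the foot.
- post2: Retaining post, 63 mm long, 35 g; may be absent. Origin: centre of its foot, z along the post to its head. From the foot: 18 mm square stem, 23 mm long; 30 mm square grey collar (23 to 29 mm); 22 mm square black head (29 to 63 mm), to be gripped. Starts upright in a socket 75 mm from the platform's centre, collar on the platform, sides parallel to the shaker's.
- post2_mid (a point): Middle of post2's length, on its axis, 31.5 mm from the foot.
- post3: Retaining post, 63 mm long, 35 g; may be absent. Origin: centre of its foot, z along the post to its head. From the foot: 18 mm square stem, 23 mm long; 30 mm square grey collar (23 to 29 mm); 22 mm square black head (29 to 63 mm), to be gripped. Starts upright in a socket 75 mm from the platform's centre, collar on the platform, sides parallel to the shaker's.
- post3_mid (a point): Middle of post3's length, on its axis, 31.5 mm from the foot.
- post4: Retaining post, 63 mm long, 35 g; may be absent. Origin: centre of its foot, z along the post to its head. From the foot: 18 mm square stem, 23 mm long; 30 mm square grey collar (23 to 29 mm); 22 mm square black head (29 to 63 mm), to be gripped. Starts upright in a socket 75 mm from the platform's centre, collar on the platform, sides parallel to the shaker's.
- post4_mid (a point): Middle of post4's length, on its axis, 31.5 mm from the foot.
- post5: Retaining post, 63 mm long, 35 g; may be absent. Origin: centre of its foot, z along the post to its head. From the foot: 18 mm square stem, 23 mm long; 30 mm square grey collar (23 to 29 mm); 22 mm square black head (29 to 63 mm), to be gripped. Starts upright in a socket 75 mm from the platform's centre, collar on the platform, sides parallel to the shaker's.
- post5_mid (a point): Middle of post5's length, on its axis, 31.5 mm from the foot.
- reagent: Bystander: an amber screw-cap bottle, 56 mm across, 120 mm tall. Origin: centre of its underside.
- tipbox: Bystander: a white lidded pipette-tip box on a black foot, 110 x 60 x 42 mm. Origin: centre of its underside.
- slidebox: Bystander: a small white microscope-slide box, 85 x 32 x 28 mm. Origin: centre of its underside.
- mouse: Bystander: a black computer mouse, 100 x 58 x 22 mm. Origin: centre of its underside.
- jar: Bystander: a small white screw-cap jar, 48 mm across, 60 mm tall. Origin: centre of its underside.

How it is judged:
On the way, in this order (a step that is already met when the one before it is completed fails the run):
1. the canister stands upright and released, wholly on the cork mat, while all the posts present are still in their sockets (horizontal distance between canister and mat below 0.025 m and height (world z) of canister below 0.012 m and angle between canister's own z axis and vertical below 0.12 rad and linear speed of canister below 0.03 m/s and contact force between canister and the fingers below 0.3 N and z of each of post0, post1, post2, post3, post4, post5 in the frame of shaker below 0.045 m and horizontal distance between each of post0, post1, post2, post3, post4, post5 and shaker below 0.085 m), for 0.3 s.
2. every post present lies or stands inside the tray, let go (x of post0_mid in the frame of tray between -0.081 and 0.081 m and y of post0_mid in the frame of tray between -0.071 and 0.071 m and z of post0_mid in the frame of tray between 0 and 0.055 m and linear speed of each of post0, post1, post2, post3, post4, post5 below 0.03 m/s and contact force between each of post0, post1, post2, post3, post4, post5 and the fingers below 0.3 N and x of post1_mid in the frame of tray between -0.081 and 0.081 m and y of post1_mid in the frame of tray between -0.071 and 0.071 m and z of post1_mid in the frame of tray between 0 and 0.055 m and x of post2_mid in the frame of tray between -0.081 and 0.081 m and y of post2_mid in the frame of tray between -0.071 and 0.071 m and z of post2_mid in the frame of tray between 0 and 0.055 m and x of post3_mid in the frame of tray between -0.081 and 0.081 m and y of post3_mid in the frame of tray between -0.071 and 0.071 m and z of post3_mid in the frame of tray between 0 and 0.055 m and x of post4_mid in the frame of tray between -0.081 and 0.081 m and y of post4_mid in the frame of tray between -0.071 and 0.071 m and z of post4_mid in the frame of tray between 0 and 0.055 m and x of post5_mid in the frame of tray between -0.081 and 0.081 m and y of post5_mid in the frame of tray between -0.071 and 0.071 m and z of post5_mid in the frame of tray between 0 and 0.055 m and angle between tray's own z axis and vertical below 0.1 rad and height (world z) of tray below 0.01 m), for 0.3 s.
3. the stack of dishes stands upright in the middle of the platform, let go (horizontal distance between dishes and shaker below 0.03 m and height (world z) of dishes between 0.055 and 0.066 m and angle between dishes's own z axis and vertical below 0.12 rad and linear speed of dishes below 0.03 m/s and contact force between dishes and the fingers below 0.3 N), for 0.3 s.
At the end, for the whole second after the job is handed in: Canister upright (7 degrees) on the mat, centres within 25 mm; the middle of every post present inside the tray's walls, under 55 mm above its underside; tray flat on the bench; dishes upright on the platform, centre within 30 mm of its centre; all released and at rest (all of step 2 and all of step 3 and horizontal distance between canister and mat below 0.025 m and height (world z) of canister below 0.012 m and angle between canister's own z axis and vertical below 0.12 rad and linear speed of canister below 0.03 m/s and contact force between canister and the fingers below 0.3 N); the robot touches nothing.
It fails at once if another thing on the bench is pushed more than 40 mm or tipped over (distance of any of reagent, tipbox, slidebox, mouse, jar from where it was at the start of the episode above 0.04 m or angle between any of reagent, tipbox, slidebox, mouse, jar's own z axis and vertical above 0.5 rad).
Of post0, post1, post2, post3, post4, post5 only 4 to 6 are there at a start; the rules pass over those that are not, and their reading is None.
At some moment in a run one of tray may be knocked a few centimetres aside while the robot is not near it.
Once in a run the grip may slacken for a moment while it holds something.
It also fails if it takes over 210 s, if anything falls off the work surface, if the arm or the gripper's body presses on something with over 40 N, if the wrist force passes 120 N, or if a joint passes its speed limit or range.

ROBOT

A 6-joint arm with a two-finger parallel gripper is mounted at the origin on the work surface. World frame = base frame: x ahead of the robot, y to its left, z up, the work surface at z = 0. Lengths are in m, angles in rad, forces in N, time in s.
With the tool pointing down it reaches from about 0.35 to 0.975 m from the base axis. Payload 4.9 kg.
Tool frame: the origin (TCP) lies at the very end of the fingers, on their centre line; the grasp point (between the pads) lies 19 mm behind it; x points along the fingers, y is the direction in which the jaws open and shut, and the axes are right-handed (so a half turn about x gives the same grasp; the last joint's range is limited). The gripper opens to 85 mm and grips with 20 to 120 N. Pads are 22 mm wide; open, the fingers measure 114 mm over their backs; the gripper's body (76 mm by 85 mm) begins 54 mm behind the grasp point. The pads swing forward as they close: fully open they stand 13 mm farther back than shut.
Start: joints at [1.031, 0.053, 1.613, -0, 1.476, -0.119], TCP at [0.255, 0.57, 0.231] pointing down, gripper open.
Joint ranges: [-3.01, 3.01], [-1.01, 2.22], [0.06, 2.58], [-1.02, 4.17], [0.09, 2.62], [-3.14, 3.14]. Speed limits (rad/s): [2.57, 2.57, 3.14, 3.14, 3.14, 3.14].

INTERFACE

Orientations are given as a rotation vector (axis times angle).
In Python, from station import ctrl, get_image, calibration, finish_job, search_frame, cut_out, mark_of gives the robot as it stands. The module is installed in compiled form; this text tells all that it offers.
- The arm moves only by the tool arm_command, never from a script. Its argument "plan" is a list that holds one entry, the list of rows, each a list of 7 numbers: the shift along the tool's x, y, z in m, then the turn, a rotation vector about the tool's x, y, z in degrees, then the finger opening in m, from 0 to 0.0854. A call has 1 to 20 rows; each row shifts and turns the pose as measured when the row begins, along the tool's axes as they then stand; what a row does not reach is not made up. A row lasts 1/12 s, in which the tool goes at most 41.7 mm and 7.16 degrees, less where a joint would pass 70% of its speed; a pose out of reach is approached as far as the arm can. A call with a gripper value outside its range is refused whole. The fingers move at their own pace and stop on an object; "squeeze" is the grip in N (left out, the last holds). Time passes only in rows, so rows that do not move let the fingers close. It gives the time, the measured TCP pose, the force and the opening at its end, in the units of the state.
- ctrl.get_obs(): the state, without advancing time (a new reading comes with each control period).
- get_image(name): name is "scene" or "top" or "wrist"; returns the picture (480x640x3 uint8, red, green, blue); there is no depth.
- calibration(name): a dict with "fx", "fy", "cx", "cy" (pixels), "cam_to_world" (4x4, takes a point from camera to world coordinates); the wrist camera has in their place "hand_eye" (4x4, takes a point from camera to tool coordinates, whose origin is the TCP and whose axes are the tool frame's). Camera axes: x right, y down, z forward; pixel columns grow to the right and rows downward; lengths in m; the calibration is good to about 2 mm. A picture is of the moment at which its call begins: read the wrist's pose just before it. calibration takes no time and is no camera call.
- finish_job(): hands the job in, once; it reports no verdict.
Trained networks look in the newest picture that a camera, given by its name, has taken for a name from the list of things; names that differ only in an ending like _2 or _b are one class to them, and where a whole thing is asked for, a point or a joint stands for the part that bears it (a point fixed in the world has none). Each returns a list of dicts, best first, with "conf" (0 to 1); they miss things now and then, are a little off and sometimes report something else, mostly with a low value. They report only what shows in the picture. A call takes as long as a camera call.
- search_frame(camera, thing): "at" ([x, y, z] in m, in the coordinates of the camera as it stood for that picture, good to about 4 mm: the middle of the surface that is visible of it).
- cut_out(camera, thing): "mask" (480x640 bool, what is visible of it).
- mark_of(camera, thing): "at" ([x, y, z] in m, in the coordinates of the camera as it stood for that picture, good to about 4 mm: a listed point, or the origin of a listed thing).
The state is a dict: "t": time; "q": joint angles; "dq": joint speeds; "effort": joint torques, N m; "tool_pos": TCP position; "tool_rot": TCP orientation; "contact_force": force on the tool from outside, world axes, zero at the start; "wrist_torque": the same for the moment, N m; "opening": finger opening in m.
Only numpy, scipy, OpenCV 4.12 (cv2) and the standard library are available. Lean on these libraries where they do the work, as an engineer would, in place of code of your own. Each camera call takes 0.05 s, during which the arm holds its last target. There are 200 camera calls.

## Working session

There is one attempt and no reset: what is moved stays moved. The work goes in short steps, Python scripts to look and compute and a tool call to move; the robot and the scene stay as the last step left them, time stands still between calls to the robot, and variables do not carry over. Pictures are saved under pics/ and viewed, about 12 in all and at most 16, crops included, and the job is handed in when it is done.

Besides the shell and the picture viewer there is one more tool, called by a JSON object that holds its "op" and its "data". arm_command: Moves the arm, as the interface text tells. Its arguments: {"type":"object","properties":{"plan":{"type":"array","items":{"type":"array","items":{"type":"array","items":{"type":"number"}}}},"squeeze":{"type":"number"}},"required":["plan"]}

```bash
mkdir -p pics
cat > h.py <<'E'
import numpy as np, cv2
from scipy.spatial.transform import Rotation as R
from station import ctrl, get_image, calibration, finish_job, search_frame, cut_out, mark_of
def pose():
    o=ctrl.get_obs(); T=np.eye(4); T[:3,:3]=R.from_rotvec(o["tool_rot"]).as_matrix(); T[:3,3]=o["tool_pos"]; return T
def c2w(cam,T=None):
    c=calibration(cam)
    return c["cam_to_world"] if cam!="wrist" else (pose() if T is None else T)@np.array(c["hand_eye"])
def snap(cam,name=None):
    M=np.array(c2w(cam)); im=get_image(cam)
    if name: cv2.imwrite(f"pics/{name}.png",im[:,:,::-1])
    return im,M
def w(M,p): return (M@np.r_[p,1])[:3]
def marks(cam,M,thing,f=mark_of):
    return [(np.round(w(M,d["at"]),4).tolist(),round(d["conf"],2)) for d in f(cam,thing)]
def ray(cam,M,u,v,z):
    c=calibration(cam); d=M[:3,:3]@np.array([(u-c["cx"])/c["fx"],(v-c["cy"])/c["fy"],1]); return M[:3,3]+d*(z-M[2,3])/d[2]
def delta(p,yaw_deg=None):
    """tool-axis shift to reach world p, and turn (deg) about tool axes to point down with jaw axis y at yaw"""
    T=pose(); s=T[:3,:3].T@(np.array(p)-T[:3,3]); r=None
    if yaw_deg is not None:
        best=None
        for k in (0,180):
            a=np.radians(yaw_deg+k); y=np.array([np.cos(a),np.sin(a),0]); x=np.array([0,0,-1.]); G=np.c_[x,y,np.cross(x,y)]
            v=np.degrees(R.from_matrix(T[:3,:3].T@G).as_rotvec())
            if best is None or np.linalg.norm(v)<np.linalg.norm(best): best=v
        r=best
    return np.round(s,4), None if r is None else np.round(r,1)
E
python3 - <<'E'
from h import *
im,M=snap("top","top1")
for t in ["dishes","shaker","canister","mat","tray","post0","reagent","tipbox","slidebox","mouse","jar"]:
    print(t,marks("top",M,t))
T=pose();print(T.round(3)); snap("scene","scene1")
print(calibration("top"))
E
```

```text
dishes [([0.6593, -0.2413, 0.0031], 0.81), ([0.554, -0.0078, 0.0608], 0.23)]
shaker []
canister [([0.5556, -0.01, 0.0614], 0.75)]
mat [([0.5308, 0.293, -0.0006], 0.96)]
tray [([0.5118, -0.3191, 0.004], 0.98)]
post0 [([0.5925, 0.0549, 0.0371], 0.75), ([0.515, 0.0536, 0.0379], 0.75), ([0.599, -0.0735, 0.0448], 0.73), ([0.5203, -0.0714, 0.0394], 0.62), ([0.4769, -0.0113, 0.0395], 0.61), ([0.6317, -0.0035, 0.0382], 0.43)]
reagent [([0.7769, 0.1248, -0.0013], 0.8)]
tipbox [([0.7825, -0.0637, 0.0009], 0.75), ([0.4778, -0.0072, 0.0387], 0.22)]
slidebox [([0.6654, -0.2394, 0.0024], 0.74), ([0.7003, 0.3342, 0.0002], 0.69), ([0.5166, 0.0568, 0.0712], 0.4)]
mouse [([0.3465, -0.1721, 0.0012], 0.78)]
jar [([0.664, 0.2145, -0.0001], 0.68)]
[[ 0.     0.408  0.913  0.255]
 [ 0.     0.913 -0.408  0.57 ]
 [-1.     0.     0.     0.231]
 [ 0.     0.     0.     1.   ]]
{'fx': 585.8981459932106, 'fy': 585.8981459932106, 'cx': 320.2627478116466, 'cy': 242.07270773145237, 'cam_to_world': array([[ 0.01163731, -0.98202501,  0.18839173,  0.33635424],
       [-0.99964455, -0.00690614,  0.02575043,  0.00210693],
       [-0.02398651, -0.18862443, -0.98175632,  1.18049937],
       [ 0.        ,  0.        ,  0.        ,  1.        ]])}
```

View pics/top1.png

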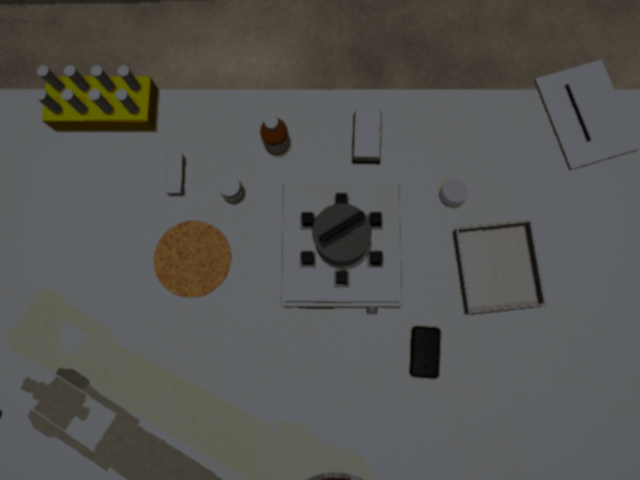

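View pics/scene1.png

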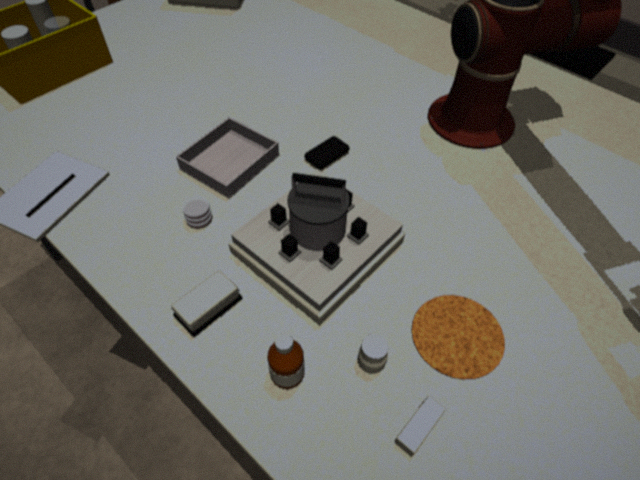

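Run:
```python
from h import *
M=np.array(c2w("top")); im=cv2.imread("pics/top1.png")
a=ray("top",M,320,241,.194);b=ray("top",M,364,213,.194);print(a,b,np.linalg.norm(b-a),(a+b)/2)
an=np.degrees(np.arctan2(b[1]-a[1],b[0]-a[0]));print(an)
g=cv2.resize(im[160:320,260:420],(800,800),interpolation=cv2.INTER_CUBIC)[:, :]
cv2.imwrite("pics/crop1.png",cv2.resize(cv2.convertScaleAbs(g,alpha=2.0),(600,600)))
print(delta([*((a+b)/2)[:2],.30],an+90))
```

```text
[0.52752688 0.02845449 0.194     ] [ 0.57735131 -0.04703668  0.194     ] 0.09045104455573923 [ 0.5524391 -0.0092911  0.194    ]
-56.57505038329996
(array([-0.0687, -0.4078,  0.508 ]), array([32.5, -0. , -0. ]))
```

View pics/crop1.png

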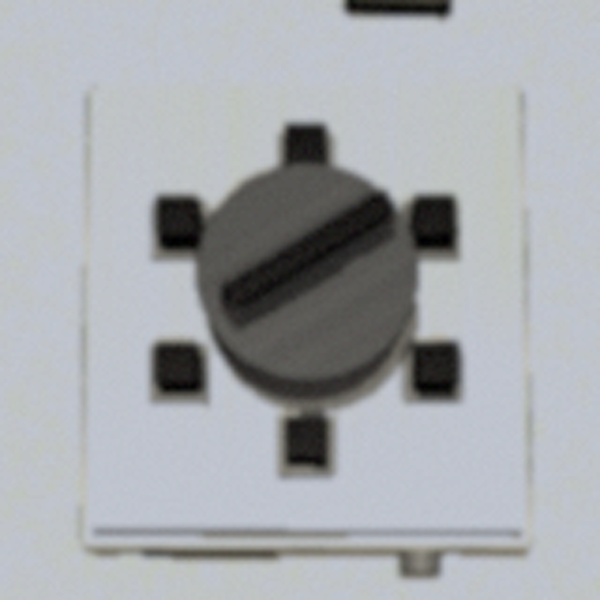

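{"op": "arm_command", "data": {"plan": [[[-0.014,0,0,6.9,0,0,0.085],[-0.014,0,0,6.9,0,0,0.085],[-0.014,0,0,6.9,0,0,0.085],[-0.014,0,0,6.9,0,0,0.085],[-0.014,0,0,6.9,0,0,0.085]]], "squeeze": 90}}

```text
t: 1.07
tool_pos: [0.2541, 0.5684, 0.298]
tool_rot: [0.805, 1.413, -0.822]
contact_force: [1.0, -0.3, 0.0]
opening: 0.0851
```

Run:
```python
from h import *
print(delta([.5525,-.0093,.30],31))
```

```text
(array([ 0.0015, -0.032 ,  0.6495]), array([-0.9,  0.3,  0.5]))
```

{"op": "arm_command", "data": {"plan": [[[0,-0.002,0.02,-0.2,0,0,0.085],[0,-0.002,0.038,-0.2,0,0,0.085],[0,-0.002,0.038,0,0,0,0.085],[0,-0.002,0.038,0,0,0,0.085],[0,-0.002,0.038,0,0,0,0.085],[0,-0.002,0.038,0,0,0,0.085],[0,-0.002,0.038,0,0,0,0.085],[0,-0.002,0.038,0,0,0,0.085],[0,-0.002,0.038,0,0,0,0.085],[0,-0.002,0.038,0,0,0,0.085],[0,-0.002,0.038,0,0,0,0.085],[0,-0.002,0.038,0,0,0,0.085],[0,-0.002,0.038,0,0,0,0.085],[0,-0.002,0.038,0,0,0,0.085],[0,-0.002,0.038,0,0,0,0.085],[0,-0.002,0.038,0,0,0,0.085],[0,-0.002,0.038,0,0,0,0.085],[0,0,0.02,0,0,0,0.085],[0,0,0,0,0,0,0.085]]]}}

```text
t: 2.65
tool_pos: [0.5654, -0.0321, 0.3074]
tool_rot: [0.812, 1.407, -0.8]
contact_force: [-1.1, 0.6, -1.0]
opening: 0.085
```

Run:
```python
from h import *
im,M=snap("wrist","w1"); print(delta([.5525,-.0093,.30],31)); print(marks("wrist",M,"canister"),marks("wrist",M,"post0_mid")); print(pose()[:3,:3].round(3), M.round(3))
```

```text
(array([ 0.0073,  0.0003, -0.0248]), array([-0.3,  0.2, -0.6]))
[([0.5567, -0.0077, 0.0578], 0.87)] [([0.6257, -0.0064, 0.0698], 0.78)]
[[ 0.01   0.858  0.513]
 [ 0.004  0.513 -0.858]
 [-1.     0.011  0.002]] [[ 0.86   0.486  0.157  0.528]
 [ 0.51  -0.825 -0.242  0.029]
 [ 0.012  0.288 -0.958  0.45 ]
 [ 0.     0.     0.     1.   ]]
```

View pics/w1.png

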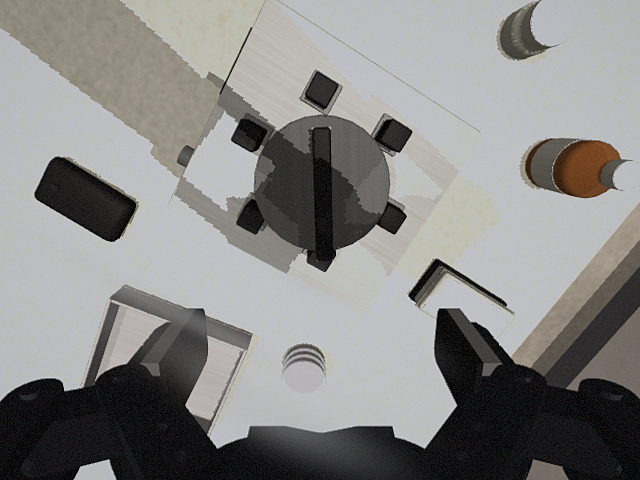

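Run:
```python
from h import *
M=np.array(c2w("wrist"))
a=ray("wrist",M,320.5,127,.194);b=ray("wrist",M,324,262,.194);print(a,b,np.linalg.norm(b-a),(a+b)/2)
an=np.degrees(np.arctan2(b[1]-a[1],b[0]-a[0]));print(an)
c=(a+b)/2; print(delta([c[0],c[1],.169],an+90), delta([.5308,.293,.3],None))
```

```text
[0.52875381 0.03399552 0.194     ] [ 0.57717809 -0.04209322  0.194     ] 0.09019094283176733 [ 0.55296595 -0.00404885  0.194     ]
-57.52656725216936
(array([ 0.1386,  0.0014, -0.0268]), array([-1.6,  0.1, -0.6])) (array([ 0.0084,  0.1363, -0.2928]), None)
```

{"op": "arm_command", "data": {"plan": [[[0.0,0.001,-0.013,-1.5,0,-0.6,0.085],[0.0,0.001,-0.012,0,0,0,0.085],[0.03,0,0,0,0,0,0.085],[0.03,0,0,0,0,0,0.085],[0.03,0,0,0,0,0,0.085],[0.02,0,0,0,0,0,0.085],[0.018,0,0,0,0,0,0.085],[0.004,0,0,0,0,0,0.085],[0,0,0,0,0,0,0.085]]]}}

```text
t: 3.55
tool_pos: [0.5469, 0.0147, 0.1766]
tool_rot: [0.767, 1.424, -0.759]
contact_force: [-0.2, -0.7, -0.6]
opening: 0.0852
```

Run:
```python
from h import *
im,M=snap("wrist","w2"); print(delta([.553,-.006,.169],32.5))
```

```text
(array([ 0.008 , -0.0066,  0.0205]), array([ 1.4,  0.3, -0.5]))
```

View pics/w2.png

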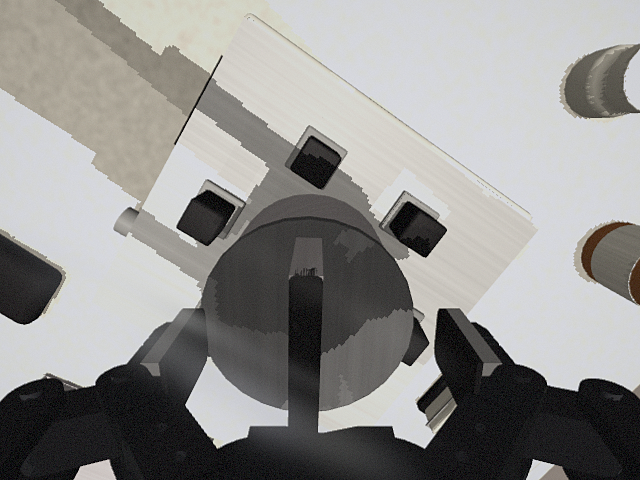

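{"op": "arm_command", "data": {"plan": [[[0.003,-0.003,0.01,1.0,0,0,0.085],[0.003,-0.003,0.008,0.4,0,0,0.085],[0.001,0,0.001,0,0,0,0.085],[0,0,0,0,0,0,0.085],[0,0,0,0,0,0,0.085]]]}}

```text
t: 4.02
tool_pos: [0.5561, -0.0057, 0.1763]
tool_rot: [0.788, 1.406, -0.774]
contact_force: [0.5, 0.4, -0.7]
opening: 0.085
```

Run:
```python
from h import *
print(delta([.553,-.006,.169],32.5))
```

```text
(array([ 0.0072, -0.0029, -0.0015]), array([-0.1,  0.7, -1. ]))
```

{"op": "arm_command", "data": {"plan": [[[0.008,-0.003,0,0,0,0,0.085],[0.002,0,0,0,0,0,0.04],[0,0,0,0,0,0,0.0],[0,0,0,0,0,0,0.0],[0,0,0,0,0,0,0.0],[0,0,0,0,0,0,0.0],[0,0,0,0,0,0,0.0],[0,0,0,0,0,0,0.0]]], "squeeze": 100}}

```text
t: 4.68
tool_pos: [0.5543, -0.0079, 0.1663]
tool_rot: [0.79, 1.404, -0.773]
contact_force: [0.9, 0.6, 1.0]
opening: 0.0105
```

{"op": "arm_command", "data": {"plan": [[[-0.01,0,0,0,0,0,0],[-0.02,0,0,0,0,0,0],[-0.025,0,0,0,0,0,0],[-0.01,0,0,0,0,0,0],[0,0,0,0,0,0,0]]]}}

```text
t: 5.1
tool_pos: [0.5477, -0.0069, 0.2265]
tool_rot: [0.786, 1.42, -0.78]
contact_force: [0.3, 0.0, -6.4]
opening: 0.0102
```

Run:
```python
from h import *
o=ctrl.get_obs();print(o["opening"],o["contact_force"],o["tool_pos"]);im,M=snap("scene","scene2");print(marks("scene",M,"canister")); print(marks("scene",M,"mat")); print(delta([.531,.292,.235],32.5))
```

```text
0.010214600838798337 [ 0.25482574  0.03135201 -6.42595606] [ 0.54771279 -0.00692821  0.22650932]
[([0.5451, -0.0058, 0.1204], 0.63), ([0.5529, -0.0102, 0.0023], 0.43)]
[([0.5273, 0.3003, 0.0012], 0.92), ([0.5912, -0.0711, 0.0679], 0.48)]
(array([-0.011 ,  0.147 , -0.2606]), array([-0.1, -0. , -0.1]))
```

View pics/scene2.png

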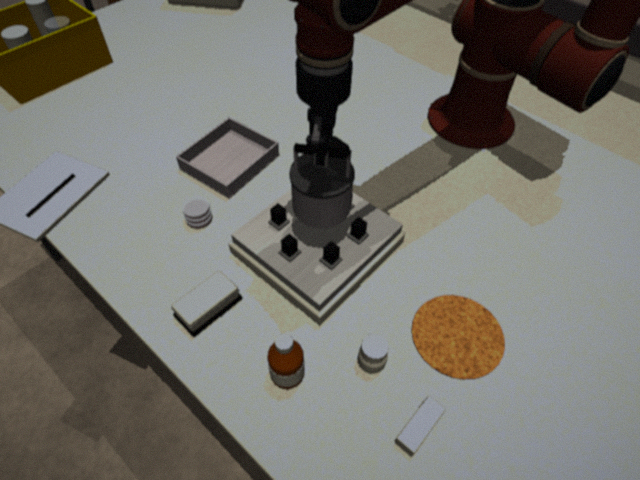

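{"op": "arm_command", "data": {"plan": [[[-0.005,0.008,-0.014,0,0,0,0],[-0.003,0.014,-0.024,0,0,0,0],[-0.003,0.014,-0.025,0,0,0,0],[0,0.014,-0.025,0,0,0,0],[0,0.014,-0.025,0,0,0,0],[0,0.014,-0.025,0,0,0,0],[0,0.014,-0.025,0,0,0,0],[0,0.014,-0.025,0,0,0,0],[0,0.014,-0.025,0,0,0,0],[0,0.01,-0.018,0,0,0,0],[0,0.006,-0.01,0,0,0,0],[0,0,0,0,0,0,0],[0,0,0,0,0,0,0]]]}}

```text
t: 6.33
tool_pos: [0.5211, 0.2786, 0.2071]
tool_rot: [0.77, 1.453, -0.809]
contact_force: [0.4, 0.1, -5.3]
opening: 0.0103
```

Run:
```python
from h import *
o=ctrl.get_obs();print(o["opening"],o["contact_force"])
im,M=snap("top");print(marks("top",M,"canister")); print(marks("top",M,"mat")); 
m=cut_out("top","mat")
print(delta([.529,.296,.113],32.5))
```

```text
0.010294798538212037 [ 0.41223728  0.06844342 -5.32466443]
[([0.5163, 0.2749, 0.1025], 0.62), ([0.5205, 0.0564, 0.068], 0.23)]
[([0.5201, -0.0702, 0.0398], 0.58)]
(array([ 0.0949,  0.0188, -0.0106]), array([-0.5, -0.8,  1.9]))
```

{"op": "arm_command", "data": {"plan": [[[0.012,0.01,-0.006,0,-0.4,1,0],[0.02,0.009,-0.005,0,-0.4,0.8,0],[0.02,0,0,0,0,0,0],[0.02,0,0,0,0,0,0],[0.008,0,0,0,0,0,0],[0,0,0,0,0,0,0]]]}}

```text
t: 7.03
tool_pos: [0.537, 0.2921, 0.1305]
tool_rot: [0.799, 1.412, -0.79]
contact_force: [-0.8, -0.9, -6.0]
opening: 0.0101
```

Run:
```python
from h import *
o=ctrl.get_obs();print(o["opening"],o["contact_force"])
print(delta([.529,.296,.111],32.5))
im,M=snap("wrist","w3");print(marks("wrist",M,"canister")); print(marks("wrist",M,"mat"))
```

```text
0.010090010233328305 [-0.78535628 -0.891594   -6.00633735]
(array([ 0.0194, -0.005 , -0.0076]), array([-1. ,  0.3, -0.5]))
[([0.539, 0.2906, 0.023], 0.72)]
[]
```

View pics/w3.png

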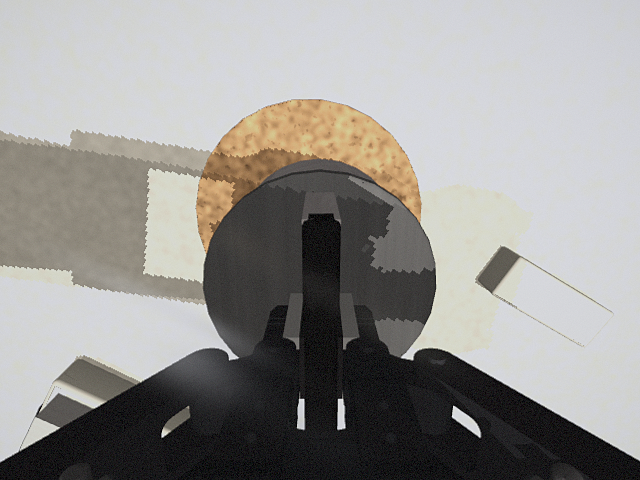

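Run:
```python
from h import *
M=np.array(c2w("wrist")); P=[ray("wrist",M,*p,.004)[:2] for p in [(197,195),(421,190),(305,99),(240,118),(370,115)]]
P=np.array(P); s=np.linalg.lstsq(np.c_[2*P,np.ones(5)],(P**2).sum(1),rcond=None)[0]; print(s[:2],np.sqrt(s[2]+s[:2]@s[:2]))
print(delta([*s[:2],.111]))
```

```text
[0.52920046 0.29795895] 0.08074078205463121
(array([ 0.0225, -0.0058, -0.0091]), None)
```

{"op": "arm_command", "data": {"plan": [[[0.004,-0.003,-0.005,-0.5,0.2,-0.3,0],[0.007,-0.003,-0.004,0,0,0,0],[0.006,0,0,0,0,0,0],[0.004,0,0,0,0,0,0],[0.003,0,0,0,0,0,0],[0,0,0,0,0,0,0]]]}}

```text
t: 7.68
tool_pos: [0.531, 0.2995, 0.1133]
tool_rot: [0.798, 1.412, -0.775]
contact_force: [-0.1, 0.7, -4.7]
opening: 0.0103
```

{"op": "arm_command", "data": {"plan": [[[0.005,0,0,0,0,0,0],[0.003,0,0,0,0,0,0],[0,0,0,0,0,0,0]]]}}

```text
t: 7.93
tool_pos: [0.5338, 0.3022, 0.1116]
tool_rot: [0.804, 1.409, -0.769]
contact_force: [0.3, -0.9, -5.1]
opening: 0.0104
```

{"op": "arm_command", "data": {"plan": [[[0.006,0,0,0,0,0,0],[0.005,0,0,0,0,0,0],[0.003,0,0,0,0,0,0],[0,0,0,0,0,0,0]]]}}

```text
t: 8.27
tool_pos: [0.5389, 0.3063, 0.1112]
tool_rot: [0.812, 1.404, -0.759]
contact_force: [-0.3, -0.6, -4.6]
opening: 0.0105
```

Run:
```python
from h import *
o=ctrl.get_obs();print({k:np.round(v,3).tolist() for k,v in o.items()})
print(delta([.529,.297,.111],32.5))
im,M=snap("top");print(marks("top",M,"canister")); print(marks("top",M,"mat"))
im,M=snap("scene","scene3");print(marks("scene",M,"canister"))
cv2.imwrite("pics/s3c.png",cv2.resize(im[180:440,280:600,::-1],(640,520)))
```

```text
{'t': 8.267, 'q': [0.395, 0.118, 1.752, 0.006, 1.235, -0.167], 'dq': [-0.0, -0.01, -0.011, -0.003, 0.008, -0.001], 'effort': [0.231, -43.2, -38.303, 0.203, -0.571, -0.009], 'tool_pos': [0.539, 0.306, 0.111], 'tool_rot': [0.812, 1.404, -0.759], 'contact_force': [-0.272, -0.576, -4.553], 'wrist_torque': [-0.237, 0.218, -0.054], 'opening': 0.01}
(array([-0.0003, -0.0133,  0.0026]), array([-0.4,  0.1, -2.2]))
[([0.5387, 0.3085, 0.0048], 0.62), ([0.5191, -0.0747, 0.073], 0.18)]
[([0.5294, 0.295, -0.0043], 0.73), ([0.3439, -0.1683, 0.0022], 0.2)]
[([0.4813, -0.0105, 0.0385], 0.75), ([0.5392, 0.3074, 0.0055], 0.66), ([0.4828, -0.0108, 0.0695], 0.57)]
```

View pics/s3c.png

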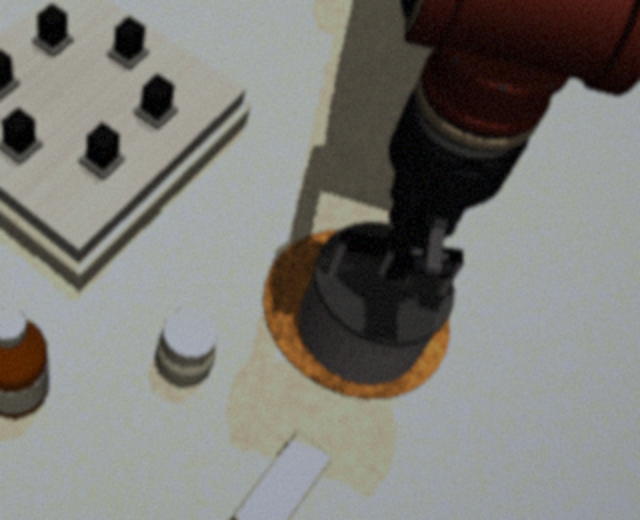

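{"op": "arm_command", "data": {"plan": [[[-0.01,-0.008,0.001,0,0,-1.2,0],[0,-0.006,0.002,0,0,-1.0,0],[0,0,0,0,0,0,0],[0,0,0,0,0,0,0]]]}}

```text
t: 8.85
tool_pos: [0.5265, 0.2949, 0.1156]
tool_rot: [0.784, 1.426, -0.792]
contact_force: [0.5, -0.2, -6.0]
opening: 0.0106
```

Run:
```python
from h import *
print(delta([.529,.297,.110],32.5),pose()[:3,3],ctrl.get_obs()["contact_force"])
```

```text
(array([ 0.0056,  0.0033, -0.0005]), array([-0.4, -0. ,  0.3])) [0.52652864 0.29487167 0.1155867 ] [ 0.51282229 -0.21665252 -5.97845342]
```

Well aligned now; lower gently and release.

{"op": "arm_command", "data": {"plan": [[[0.006,0.001,0,0,0,0,0],[0.003,0,0,0,0,0,0],[0,0,0,0,0,0,0]]]}}

```text
t: 9.1
tool_pos: [0.5283, 0.2966, 0.112]
tool_rot: [0.786, 1.427, -0.791]
contact_force: [-0.3, 0.9, -5.8]
opening: 0.0104
```

{"op": "arm_command", "data": {"plan": [[[0.005,0,0,0,0,0,0],[0.001,0,0,0,0,0,0.03],[0,0,0,0,0,0,0.07],[0,0,0,0,0,0,0.08],[0,0,0,0,0,0,0.08],[0,0,0,0,0,0,0.08],[0,0,0,0,0,0,0.08],[0,0,0,0,0,0,0.08],[0,0,0,0,0,0,0.08]]]}}

```text
t: 9.85
tool_pos: [0.5316, 0.299, 0.1102]
tool_rot: [0.792, 1.423, -0.784]
contact_force: [-0.2, -0.0, 0.2]
opening: 0.0799
```

Run:
```python
from h import *
im,M=snap("wrist");print(marks("wrist",M,"canister"))
M=snap("top")[1];print(marks("top",M,"canister"),ctrl.get_obs()["contact_force"]); print(marks("top",M,"mat")); print(marks("top",M,"post0"))
print(delta([.5925,.055,.25],0))
```

```text
[([0.5269, 0.2989, 0.0051], 0.96)]
[([0.5272, 0.2986, 0.0007], 0.78), ([0.5172, -0.0755, 0.073], 0.17)] [ 0.03895329  0.33565562 -0.30591733]
[([0.5164, 0.0537, 0.071], 0.17)]
[([0.5183, 0.0514, 0.0358], 0.65), ([0.4794, -0.0081, 0.0415], 0.64), ([0.5174, -0.0725, 0.0388], 0.56), ([0.5961, -0.075, 0.0458], 0.56), ([0.6327, -0.0043, 0.0358], 0.51), ([0.5916, 0.053, 0.0362], 0.47), ([0.5166, -0.0743, 0.0728], 0.45)]
(array([-0.1403, -0.0774,  0.2388]), array([32.1, -0.2, -0.2]))
```

{"op": "arm_command", "data": {"plan": [[[-0.02,0,0,0,0,0,0.085],[-0.03,0,0,0,0,0,0.085],[-0.03,0,0,6.5,0,0,0.085],[-0.03,0,0,6.5,0,0,0.085],[-0.03,0,0,6.5,0,0,0.085],[-0.01,0,0.01,6.5,0,0,0.085],[0,0,0.03,5,0,0,0.085],[0,0,0.04,0,0,0,0.085],[0,0.003,0.04,0,0,0,0.085],[0,0.003,0.04,0,0,0,0.085],[0,0.003,0.04,0,0,0,0.085],[0,0.003,0.04,0,0,0,0.085],[0,0.003,0.04,0,0,0,0.085],[0,0,0.03,0,0,0,0.085],[0,0,0.01,0,0,0,0.085],[0,0,0,0,0,0,0.085]]]}}

```text
t: 11.48
tool_pos: [0.5493, -0.0334, 0.269]
tool_rot: [1.218, 1.203, -1.204]
contact_force: [-0.5, 0.7, -0.4]
opening: 0.0853
```

Run:
```python
from h import *
im,M=snap("wrist","w4"); print(delta([.556,-.03,.27],1.5),pose()[:3,3]); print(marks("wrist",M,"post0")); print(marks("wrist",M,"canister"))
```

```text
(array([-0.0009,  0.0067, -0.0025]), array([-1.6, -0.2, -0.5])) [ 0.54933501 -0.03245249  0.26901349]
[([0.511, 0.0551, 0.0331], 0.97), ([0.6293, -0.0101, 0.033], 0.77), ([0.5894, 0.0556, 0.0382], 0.68), ([0.595, -0.0753, 0.0357], 0.65), ([0.5198, -0.0729, 0.0356], 0.59), ([0.4784, -0.0113, 0.0413], 0.57)]
[]
```

View pics/w4.png

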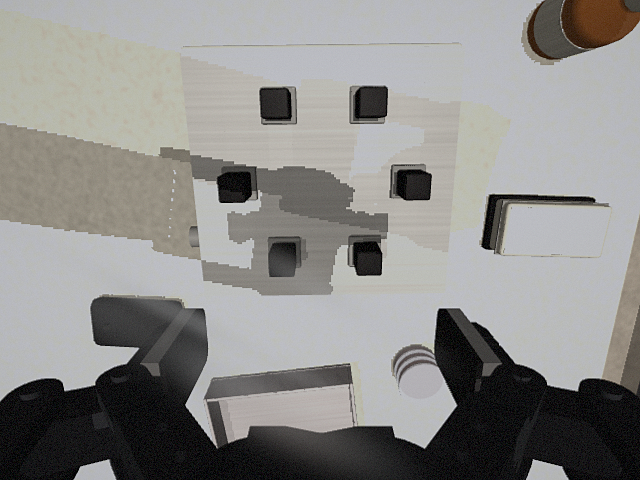

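```bash
cat > fit.py <<'E'
from h import *
H=0.075*np.array([[np.cos(np.radians(a)),np.sin(np.radians(a))] for a in range(0,360,60)])
E
python3 - <<'E'
from fit import *
from scipy.optimize import least_squares
M=np.array(c2w("wrist")); P=np.array([ray("wrist",M,*p,.1)[:2] for p in [(415,185),(371,102),(276,103),(236,187),(283,259),(369,258)]])
print(P.round(4))
f=lambda s:(s[:2]+H@R.from_euler("z",s[2]).as_matrix()[:2,:2].T-P).ravel()
r=least_squares(f,[.556,-.009,0]); s=r.x; print(s,np.degrees(s[2]),(r.fun*1000).round(1))
N=s[:2]+H@R.from_euler("z",s[2]).as_matrix()[:2,:2].T; print(N.round(4))
print(delta([*N[5],.070],np.degrees(s[2])))
M=np.array(c2w("top")); snap("top"); m=cut_out("top","tray")[0]["mask"]; mm=marks("top",M,"tray"); print(mm)
b=cv2.boxPoints(cv2.minAreaRect(np.argwhere(m)[:,::-1].astype(np.float32)))
c=cv2.approxPolyDP(max(cv2.findContours(m.astype(np.uint8),0,2)[0],key=cv2.contourArea),8,True)[:,0]
print(c.tolist(),[ray("top",M,*q,.04)[:2].round(3).tolist() for q in c])
E
```

```text
[[ 0.6273 -0.0019]
 [ 0.5896  0.0607]
 [ 0.5179  0.0598]
 [ 0.4841 -0.0035]
 [ 0.52   -0.0642]
 [ 0.5926 -0.0635]]
[ 0.55526419 -0.00208196  0.01615001] 0.9253274179930844 [ 2.9  1.   2.1  2.7 -1.2  2.4 -3.8  0.2 -1.2 -3.4  1.2 -3. ]
[[ 0.6303 -0.0009]
 [ 0.5917  0.0635]
 [ 0.5167  0.0623]
 [ 0.4803 -0.0033]
 [ 0.5188 -0.0676]
 [ 0.5938 -0.0664]]
(array([0.1992, 0.0427, 0.0369]), array([-0.9, -0.2, -0.5]))
[([0.513, -0.3205, 0.0044], 0.69), ([0.5964, -0.0736, 0.0422], 0.29)]
[[530, 221], [454, 230], [466, 313], [544, 304]] [[0.601, -0.383], [0.581, -0.233], [0.418, -0.25], [0.437, -0.4]]
```

{"op": "arm_command", "data": {"plan": [[[0.01,0.02,0.02,-0.8,0,-0.5,0.05],[0.03,0.02,0.02,0,0,0,0.05],[0.035,0.003,0.001,0,0,0,0.05],[0.035,0,0,0,0,0,0.05],[0.02,0,0,0,0,0,0.05],[0,0,0,0,0,0,0.05],[0,0,0,0,0,0,0.05]]]}}

```text
t: 12.37
tool_pos: [0.599, -0.0619, 0.1387]
tool_rot: [1.191, 1.22, -1.178]
contact_force: [-0.4, -0.0, 1.2]
opening: 0.0502
```

Run:
```python
from h import *
im,M=snap("wrist","w5"); print(delta([.594,-.071,.07],1),pose()[:3,3]); print(marks("wrist",M,"post0"));print(marks("wrist",M,"post0",search_frame))
```

```text
(array([ 0.0687, -0.0057,  0.0092]), array([ 0.9, -0.2, -0.5])) [ 0.59885628 -0.0617858   0.13877198]
[([0.5964, -0.0761, 0.0345], 0.93), ([0.6292, -0.0096, 0.0331], 0.9), ([0.5226, -0.0742, 0.04], 0.89), ([0.588, 0.0563, 0.038], 0.86), ([0.4796, -0.0087, 0.0414], 0.67), ([0.5114, 0.0548, 0.0314], 0.66)]
[([0.5232, -0.0685, 0.0944], 0.94), ([0.5966, -0.0666, 0.0961], 0.84), ([0.6282, -0.0076, 0.0953], 0.76), ([0.5174, 0.0526, 0.0852], 0.74), ([0.5915, 0.0484, 0.1009], 0.63), ([0.4855, -0.006, 0.0983], 0.61)]
```

View pics/w5.png

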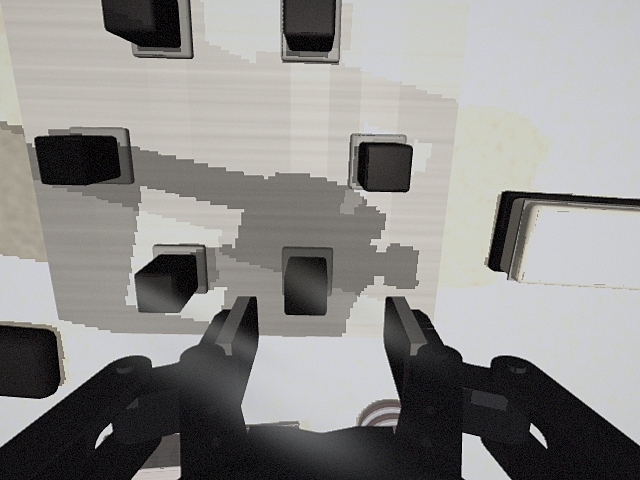

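{"op": "arm_command", "data": {"plan": [[[0,-0.005,0.01,0.5,0,-0.5,0.05],[0.025,0,0,0,0,0,0.05],[0.025,0,0,0,0,0,0.05],[0.01,0,0,0,0,0,0.05],[0,0,0,0,0,0,0.05]]]}}

```text
t: 12.93
tool_pos: [0.6029, -0.0767, 0.0928]
tool_rot: [1.2, 1.199, -1.178]
contact_force: [0.6, 0.3, 1.1]
opening: 0.0499
```

Run:
```python
from h import *
print(delta([.594,-.072,.07],1),pose()[:3,3])
```

```text
(array([ 0.0226, -0.0093, -0.005 ]), array([ 0.3,  0.3, -1.3])) [ 0.60286862 -0.07667623  0.09279268]
```

{"op": "arm_command", "data": {"plan": [[[0,-0.01,-0.005,0,0,-1.2,0.05],[0,-0.002,0,0,0,0,0.05],[0.018,-0.002,0,0,0,0,0.05],[0,0,0,0,0,0,0.05]]]}}

```text
t: 13.27
tool_pos: [0.5903, -0.0732, 0.0807]
tool_rot: [1.191, 1.208, -1.191]
contact_force: [-1.2, 0.2, -1.2]
opening: 0.0502
```

Run:
```python
from h import *
im,M=snap("wrist","w6")
print(delta([.594,-.072,.07],1),pose()[:3,3])
```

```text
(array([ 0.0134,  0.0015, -0.0017]), array([ 0.2,  0.5, -0.7])) [ 0.59235152 -0.07358493  0.08340259]
```

View pics/w6.png

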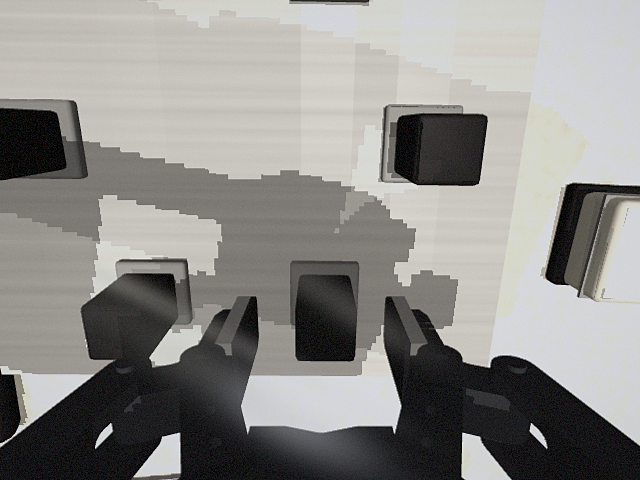

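{"op": "arm_command", "data": {"plan": [[[0.014,0.001,-0.002,0,0,-0.5,0.05],[0.002,0,0,0,0,0,0.03],[0,0,0,0,0,0,0.01],[0,0,0,0,0,0,0.01],[0,0,0,0,0,0,0.01],[0,0,0,0,0,0,0.01],[0,0,0,0,0,0,0.01]]], "squeeze": 100}}

```text
t: 13.9
tool_pos: [0.5928, -0.0721, 0.0715]
tool_rot: [1.183, 1.214, -1.2]
contact_force: [0.0, -1.6, -0.3]
opening: 0.0206
```

{"op": "arm_command", "data": {"plan": [[[-0.01,0,0,0,0,0,0],[-0.015,0,0,0,0,0,0],[-0.02,0,0,0,0,0,0],[-0.02,0,0,0,0,0,0],[-0.01,0,0,0,0,0,0],[0,0,0,0,0,0,0]]]}}

```text
t: 14.4
tool_pos: [0.5943, -0.0714, 0.1536]
tool_rot: [1.185, 1.21, -1.197]
contact_force: [-0.0, -0.4, 0.5]
opening: 0.0204
```

```bash
cat > tray.py <<'E'
from h import *
import sys
# tray pose from top mask corners at rim height; print tool shift to slot (tray x,y in mm)
def tray():
    M=snap("top")[1]; m=cut_out("top","tray")[0]["mask"]
    c=cv2.approxPolyDP(max(cv2.findContours(m.astype(np.uint8),0,2)[0],key=cv2.contourArea),8,True)[:,0]
    print("corners",len(c)); mk=marks("top",M,"tray")[0]
    q=np.array([ray("top",M,*p,.04)[:2] for p in cv2.boxPoints(cv2.minAreaRect(c.astype(np.float32)))])
    e=[(np.linalg.norm(q[i]-q[i-1]),q[i]-q[i-1]) for i in range(4)]
    d=max(e,key=lambda x:x[0])[1]; a=np.arctan(d[1]/d[0])
    print("tray mark",mk,"corner mean",q.mean(0).round(3),"sides",[round(x[0],3) for x in e],"yaw",np.degrees(a).round(1))
    return (np.array(mk[0][:2])+q.mean(0))/2,a
if __name__=="__main__":
    c,a=tray(); s=np.array([float(sys.argv[1]),float(sys.argv[2])])/1000
    t=c+R.from_euler("z",a).as_matrix()[:2,:2]@s
    o=ctrl.get_obs(); print("open",o["opening"],"F",np.round(o["contact_force"],1),"tcp",o["tool_pos"].round(4))
    print("target",t.round(4),delta([*t,.14],1));
E
python3 tray.py 40 -45
```

```text
corners 4
tray mark ([0.5144, -0.3175, 0.0032], 0.61) corner mean [ 0.508 -0.316] sides [np.float64(0.167), np.float64(0.162), np.float64(0.167), np.float64(0.157)] yaw 4.9
open 0.020161517779470083 F [-0.  -0.1 -0.2] tcp [ 0.5924 -0.071   0.1495]
target [ 0.5548 -0.3584] (array([ 0.0127, -0.0441,  0.2864]), array([0.3, 0.6, 0.2]))
```

{"op": "arm_command", "data": {"plan": [[[0,-0.004,0.018,0,0,0,0],[0,-0.006,0.036,0,0,0,0],[0,-0.006,0.036,0,0,0,0],[0,-0.006,0.036,0,0,0,0],[0,-0.006,0.036,0,0,0,0],[0,-0.006,0.036,0,0,0,0],[0,-0.006,0.036,0,0,0,0],[0,-0.002,0.02,0,0,0,0],[0,0,0.01,0,0,0,0],[0,0,0,0,0,0,0]]]}}

```text
t: 15.38
tool_pos: [0.5468, -0.341, 0.1338]
tool_rot: [1.179, 1.246, -1.206]
contact_force: [-1.6, -0.9, -0.4]
opening: 0.0206
```

Run:
```python
from h import *
print(ctrl.get_obs()["opening"],pose()[:3,3],delta([.5548,-.3584,.045],1))
```

```text
0.0206362972289982 [ 0.54680025 -0.3409764   0.13378708] (array([0.0884, 0.01  , 0.0181]), array([ 0.6, -0.3,  1.6]))
```

{"op": "arm_command", "data": {"plan": [[[0.01,0.008,0.012,0,0,1.0,0],[0.025,0.002,0.006,0,0,0.5,0],[0.025,0,0,0,0,0,0],[0.018,0,0,0,0,0,0],[0.007,0,0,0,0,0,0],[0,0,0,0,0,0,0]]]}}

```text
t: 15.88
tool_pos: [0.5577, -0.3506, 0.0418]
tool_rot: [1.193, 1.236, -1.182]
contact_force: [-0.2, 0.3, -0.7]
opening: 0.0207
```

Run:
```python
from h import *
print(ctrl.get_obs()["contact_force"],pose()[:3,3],delta([.5548,-.3584,.041],1))
```

```text
[-0.16108254  0.3080902  -0.72577558] [ 0.55765304 -0.35062001  0.0418416 ] (array([ 0.0008, -0.0031,  0.0077]), array([ 0.8, -0.7,  0.2]))
```

{"op": "arm_command", "data": {"plan": [[[0,0,0,0,0,0,0.03],[0,0,0,0,0,0,0.045],[0,0,0,0,0,0,0.045],[-0.015,0,0,0,0,0,0.045],[-0.03,0,0,0,0,0,0.045],[-0.035,0,0,0,0,0,0.045],[-0.02,-0.002,-0.01,0,0,0,0.05],[0,-0.005,-0.03,0,0,0,0.05],[0,-0.005,-0.036,0,0,0,0.05],[0,-0.005,-0.036,0,0,0,0.05],[0,-0.005,-0.036,0,0,0,0.05],[0,-0.005,-0.036,0,0,0,0.05],[0,-0.005,-0.036,0,0,0,0.05],[0,-0.005,-0.03,0,0,0,0.05],[0,0,-0.012,0,0,0,0.05],[0,0,0,0,0,0,0.05],[0,0,0,0,0,0,0.05]]]}}

```text
t: 17.3
tool_pos: [0.5219, -0.0849, 0.1873]
tool_rot: [1.199, 1.185, -1.159]
contact_force: [0.4, -0.3, 1.1]
opening: 0.0501
```

```bash
cat > p.py <<'E'
from h import *
import sys
im,M=snap("wrist"); t=[float(a) for a in sys.argv[1:4]]
n=lambda f:[m for m in marks("wrist",M,"post0",f) if np.hypot(m[0][0]-t[0],m[0][1]-t[1])<.03][:2]
print("tcp",pose()[:3,3].round(4),"mark",n(mark_of),"surf",n(search_frame)); print(delta(t,1))
E
python3 p.py .519 -.073 .07
```

```text
tcp [ 0.5222 -0.0853  0.1876] mark [([0.5201, -0.0732, 0.0381], 0.76)] surf [([0.5195, -0.0678, 0.1014], 0.63)]
(array([ 0.1159, -0.0074, -0.0145]), array([ 0.7,  0.6, -2.4]))
```

{"op": "arm_command", "data": {"plan": [[[0.02,-0.005,-0.009,0.5,0.3,-1.5,0.05],[0.03,-0.002,-0.005,0,0.2,-0.8,0.05],[0.025,0,0,0,0,0,0.05],[0.01,0,0,0,0,0,0.05],[0,0,0,0,0,0,0.05]]]}}

```text
t: 17.87
tool_pos: [0.5158, -0.0761, 0.0958]
tool_rot: [1.199, 1.215, -1.204]
contact_force: [0.7, -0.1, -0.4]
opening: 0.0501
```

```bash
python3 p.py .519 -.073 .07
```

```text
tcp [ 0.5159 -0.0762  0.0964] mark [([0.5211, -0.0715, 0.0359], 0.57)] surf [([0.5216, -0.0662, 0.0959], 0.57)]
(array([ 0.0298,  0.0007, -0.0037]), array([-0.4,  0.2, -0.2]))
```

{"op": "arm_command", "data": {"plan": [[[0.015,0.003,-0.004,0,0,0,0.05],[0.011,0.001,0,0,0,0,0.05],[0.001,0,0,0,0,0,0.03],[0,0,0,0,0,0,0.01],[0,0,0,0,0,0,0.01],[0,0,0,0,0,0,0.01],[0,0,0,0,0,0,0.01],[0,0,0,0,0,0,0.01]]]}}

```text
t: 18.68
tool_pos: [0.5191, -0.0748, 0.0804]
tool_rot: [1.193, 1.217, -1.211]
contact_force: [-0.3, 0.9, -5.1]
opening: 0.0196
```

{"op": "arm_command", "data": {"plan": [[[0,0,0,0,0,0,0.035],[0,0,0,0,0,0,0.035],[0.01,0,-0.001,0,0,0,0.035],[0.004,0,0,0,0,0,0.035],[0,0,0,0,0,0,0.01],[0,0,0,0,0,0,0.01],[0,0,0,0,0,0,0.01],[0,0,0,0,0,0,0.01]]]}}

```text
t: 19.35
tool_pos: [0.5179, -0.0749, 0.0685]
tool_rot: [1.187, 1.221, -1.216]
contact_force: [-0.7, 0.5, 1.1]
opening: 0.0204
```

{"op": "arm_command", "data": {"plan": [[[-0.01,0,0,0,0,0,0],[-0.015,0,0,0,0,0,0],[-0.02,0,0,0,0,0,0],[-0.02,0,0,0,0,0,0],[-0.01,0,0,0,0,0,0],[0,0,0,0,0,0,0],[0,-0.004,0.018,0,0,0,0],[0,-0.005,0.036,0,0,0,0],[0,-0.005,0.036,0,0,0,0],[0,-0.005,0.036,0,0,0,0],[0,-0.005,0.036,0,0,0,0],[0,-0.005,0.036,0,0,0,0],[0,-0.005,0.036,0,0,0,0],[0,-0.002,0.025,0,0,0,0],[0,0,0.015,0,0,0,0],[0,0,0,0,0,0,0],[0,0,0,0,0,0,0]]]}}

```text
t: 20.77
tool_pos: [0.4845, -0.3578, 0.1415]
tool_rot: [1.188, 1.228, -1.209]
contact_force: [0.6, 0.2, -0.2]
opening: 0.0203
```

```bash
python3 tray.py -40 -45; python3 p.py .555 -.355 .04
```

```text
corners 5
tray mark ([0.5652, -0.3102, 0.0052], 0.77) corner mean [ 0.558 -0.309] sides [np.float64(0.17), np.float64(0.156), np.float64(0.17), np.float64(0.152)] yaw 4.9
open 0.020721121798863314 F [ 0.5  0.4 -0.4] tcp [ 0.4849 -0.3564  0.1419]
target [ 0.5255 -0.3581] (array([0.0012, 0.0406, 0.0024]), array([0.1, 0.1, 0.9]))
tcp [ 0.4851 -0.3564  0.1421] mark [([0.5646, -0.3497, 0.0038], 0.97)] surf [([0.5608, -0.3473, 0.0615], 0.59)]
(array([ 0.1014,  0.0714, -0.0005]), array([0.1, 0.2, 0.9]))
```

Run:
```python
from h import *
im,M=snap("top"); print(marks("top",M,"dishes"),marks("top",M,"post0"),marks("top",M,"mouse"))
cv2.imwrite("pics/t2.png",cv2.resize(im[140:340,390:590,::-1],(600,600)))
```

```text
[([0.5922, 0.0551, 0.0664], 0.7)] [([0.4781, -0.0099, 0.0431], 0.74), ([0.5633, -0.3532, 0.0106], 0.67), ([0.5941, 0.0531, 0.0392], 0.65), ([0.5182, 0.0519, 0.039], 0.49), ([0.5208, 0.0521, 0.0699], 0.34)] [([0.3471, -0.1698, 0.0007], 0.56)]
```

View pics/t2.png

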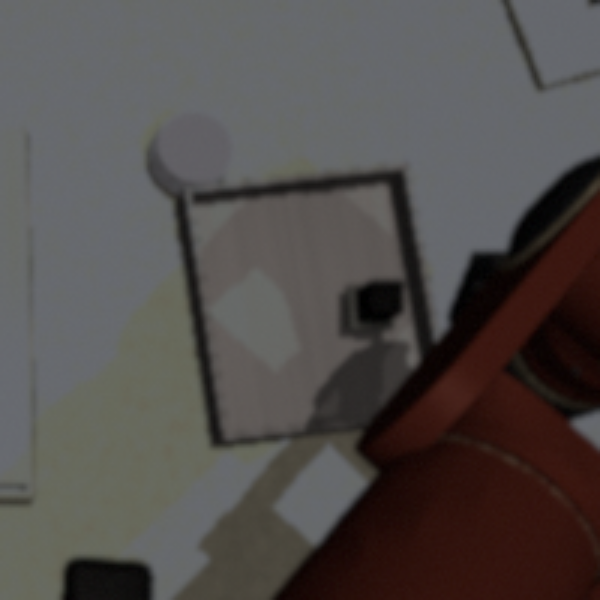

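Run:
```python
from h import *
M=np.array(c2w("top"))
q=[ray("top",M,*p,.04)[:2] for p in [(450,203.3),(525,197.3),(461.7,287.7)]]; print(np.round(q,4),(q[1]+q[2])/2, q[0]-q[2])
print(ray("top",M,390+192/3,140+150/3,.042))
```

```text
[[ 0.6359 -0.2263]
 [ 0.649  -0.3755]
 [ 0.4669 -0.2438]] [ 0.55796832 -0.30964768] [0.16897782 0.01754773]
[ 0.66287263 -0.23465132  0.042     ]
```

{"op": "arm_command", "data": {"plan": [[[0.0,0.012,0,0,0,0.5,0],[0.02,0.012,0,0,0,0.4,0],[0.025,0,0,0,0,0,0],[0.025,0,0,0,0,0,0],[0.015,0,0,0,0,0,0],[0.004,0,0,0,0,0,0],[0,0,0,0,0,0,0]]]}}

```text
t: 21.85
tool_pos: [0.5174, -0.3582, 0.0539]
tool_rot: [1.194, 1.203, -1.19]
contact_force: [0.2, 0.3, 0.2]
opening: 0.0206
```

```bash
python3 p.py .5087 -.3574 .044
```

```text
tcp [ 0.5175 -0.3582  0.0544] mark [([0.5236, -0.3579, 0.025], 0.91)] surf [([0.5197, -0.3501, 0.0872], 0.82)]
(array([ 0.0122, -0.0097, -0.0021]), array([ 0.1,  0.6, -0.8]))
```

{"op": "arm_command", "data": {"plan": [[[0.004,-0.01,0.001,0,0.3,-0.5,0],[0.009,0,0,0,0,0,0],[0,0,0,0,0,0,0],[0,0,0,0,0,0,0.038],[0,0,0,0,0,0,0.038],[0,0,0,0,0,0,0.038],[-0.015,0,0,0,0,0,0.038],[-0.03,0,0,0,0,0,0.038],[-0.035,0,0,0,0,0,0.05],[-0.02,0.005,-0.015,0,0,0,0.05],[0,0.012,-0.036,0,0,0,0.05],[0,0.012,-0.036,0,0,0,0.05],[0,0.012,-0.036,0,0,0,0.05],[0,0.012,-0.036,0,0,0,0.05],[0,0.012,-0.036,0,0,0,0.05],[0,0.012,-0.036,0,0,0,0.05],[0,0.012,-0.036,0,0,0,0.05],[0,0.012,-0.03,0,0,0,0.05],[0,0.004,-0.015,0,0,0,0.05],[0,0,0,0,0,0,0.05]]]}}

```text
t: 23.67
tool_pos: [0.6156, -0.037, 0.1575]
tool_rot: [1.201, 1.185, -1.188]
contact_force: [0.6, 0.6, -0.6]
opening: 0.05
```

```bash
python3 p.py .630 -.007 .07
```

```text
tcp [ 0.6154 -0.0381  0.1576] mark [([0.6318, -0.0092, 0.0349], 0.83)] surf [([0.6278, -0.0047, 0.0967], 0.61)]
(array([ 0.0872,  0.0132, -0.035 ]), array([-0.5,  1. , -1.4]))
```

{"op": "arm_command", "data": {"plan": [[[0,0.008,-0.018,-0.5,0.5,-0.8,0.05],[0.01,0.006,-0.016,0,0.4,-0.5,0.05],[0.03,0,0,0,0,0,0.05],[0.02,0,0,0,0,0,0.05],[0,0,0,0,0,0,0.05],[0,0,0,0,0,0,0.05]]]}}

```text
t: 24.32
tool_pos: [0.6301, -0.0158, 0.0985]
tool_rot: [1.205, 1.204, -1.203]
contact_force: [-0.3, 0.4, 0.1]
opening: 0.0501
```

```bash
python3 p.py .630 -.0075 .07
```

```text
tcp [ 0.6298 -0.0159  0.0984] mark [([0.63, -0.0106, 0.0346], 0.83)] surf [([0.632, -0.0027, 0.0958], 0.95)]
(array([ 0.03  , -0.0012, -0.008 ]), array([-0.7,  0.2, -0.5]))
```

{"op": "arm_command", "data": {"plan": [[[0.008,0,-0.007,0,0,-0.4,0.05],[0.015,0,-0.001,0,0,0,0.05],[0.01,0,0,0,0,0,0.05],[0,0,0,0,0,0,0.05],[0,0,0,0,0,0,0.05]]]}}

```text
t: 24.88
tool_pos: [0.6336, -0.0077, 0.0683]
tool_rot: [1.206, 1.202, -1.202]
contact_force: [-0.2, -0.2, 0.1]
opening: 0.0501
```

{"op": "arm_command", "data": {"plan": [[[0,-0.002,0,0,0,0,0.03],[0,0,0,0,0,0,0.01],[0,0,0,0,0,0,0.01],[0,0,0,0,0,0,0.01],[0,0,0,0,0,0,0.01],[0,0,0,0,0,0,0.01]]]}}

```text
t: 25.38
tool_pos: [0.6295, -0.0075, 0.0683]
tool_rot: [1.203, 1.206, -1.205]
contact_force: [0.3, 0.7, -1.3]
opening: 0.0205
```

{"op": "arm_command", "data": {"plan": [[[-0.01,0,0,0,0,0,0],[-0.015,0,0,0,0,0,0],[-0.02,0,0,0,0,0,0],[-0.02,0,0,0,0,0,0],[-0.01,0,0,0,0,0,0],[0,0,0,0,0,0,0],[0,0,0.018,0,0,0,0],[0,-0.001,0.036,0,0,0,0],[0,-0.001,0.036,0,0,0,0],[0,-0.001,0.036,0,0,0,0],[0,-0.001,0.036,0,0,0,0],[0,-0.001,0.036,0,0,0,0],[0,-0.001,0.036,0,0,0,0],[0,-0.001,0.036,0,0,0,0],[0,-0.001,0.03,0,0,0,0],[0,0,0.018,0,0,0,0],[0,0,0,0,0,0,0],[0,0,0,0,0,0,0]]]}}

```text
t: 26.88
tool_pos: [0.625, -0.3375, 0.1543]
tool_rot: [1.205, 1.202, -1.195]
contact_force: [0.2, 0.5, -0.6]
opening: 0.0207
```

```bash
python3 tray.py 55 -42; python3 p.py .618 -.346 .044
```

```text
corners 4
tray mark ([0.5683, -0.3101, 0.0048], 0.7) corner mean [ 0.566 -0.285] sides [np.float64(0.148), np.float64(0.112), np.float64(0.148), np.float64(0.109)] yaw 5.8
open 0.020967241775308648 F [ 0.   0.4 -0.7] tcp [ 0.6254 -0.3357  0.1544]
target [ 0.6263 -0.3336] (array([ 0.0144,  0.0008, -0.0021]), array([-0.3,  0.2, -0.7]))
tcp [ 0.6255 -0.3355  0.1546] mark [([0.6287, -0.3386, 0.12], 0.71)] surf [([0.6244, -0.3262, 0.1828], 0.82)]
(array([ 0.1107, -0.0091,  0.0098]), array([-0.2,  0.3, -0.7]))
```

{"op": "arm_command", "data": {"plan": [[[0.01,-0.008,0.01,0,0,-0.5,0],[0.028,0,0,0,0,0,0],[0.028,0,0,0,0,0,0],[0.028,0,0,0,0,0,0],[0.012,0,0,0,0,0,0],[0,0,0,0,0,0,0],[0,0,0,0,0,0,0]]]}}

```text
t: 27.77
tool_pos: [0.618, -0.3459, 0.0458]
tool_rot: [1.191, 1.209, -1.196]
contact_force: [-0.5, 0.4, 0.4]
opening: 0.0204
```

```bash
python3 p.py .618 -.346 .044;python3 p.py .564 -.352 .044|head -1
```

```text
tcp [ 0.6181 -0.3459  0.046 ] mark [([0.6183, -0.3497, 0.0125], 0.56)] surf [([0.6177, -0.3378, 0.0719], 0.75)]
(array([ 0.0042, -0.0014, -0.0008]), array([ 0.1,  0.6, -0.4]))
tcp [ 0.6197 -0.347   0.0487] mark [([0.5616, -0.3506, 0.004], 0.93)] surf [([0.5643, -0.3423, 0.0553], 0.81)]
```

{"op": "arm_command", "data": {"plan": [[[0.004,0,0,0,0,0,0.02],[0,0,0,0,0,0,0.038],[0,0,0,0,0,0,0.038],[0,0,0,0,0,0,0.038],[-0.015,0,0,0,0,0,0.038],[-0.03,0,0,0,0,0,0.038],[-0.035,0,0,0,0,0,0.05],[-0.025,0,-0.015,0,0,0,0.05],[0,-0.003,-0.036,0,0,0,0.05],[0,-0.003,-0.036,0,0,0,0.05],[0,-0.003,-0.036,0,0,0,0.05],[0,-0.003,-0.036,0,0,0,0.05],[0,-0.003,-0.036,0,0,0,0.05],[0,-0.003,-0.036,0,0,0,0.05],[0,-0.003,-0.036,0,0,0,0.05],[0,-0.003,-0.036,0,0,0,0.05],[0,-0.003,-0.036,0,0,0,0.05],[0,-0.001,-0.036,0,0,0,0.05],[0,0,-0.015,0,0,0,0.05],[0,0,0,0,0,0,0.05]]]}}

```text
t: 29.73
tool_pos: [0.588, 0.0561, 0.1751]
tool_rot: [1.202, 1.171, -1.18]
contact_force: [-0.1, -0.4, -0.2]
opening: 0.05
```

```bash
python3 p.py .591 .057 .07
```

```text
tcp [0.5884 0.0551 0.1755] mark [([0.5909, 0.0545, 0.0394], 0.87)] surf [([0.5894, 0.0605, 0.1031], 0.61)]
(array([ 0.1046, -0.0016, -0.0067]), array([-0.5,  1.3, -2.2]))
```

{"op": "arm_command", "data": {"plan": [[[0.01,0.002,0.0,-0.3,0.7,-1.2,0.05],[0.03,0.002,0,0,0.6,-1.0,0.05],[0.03,0,0,0,0,0,0.05],[0.01,0,0,0,0,0,0.05],[0,0,0,0,0,0,0.05],[0,0,0,0,0,0,0.05]]]}}

```text
t: 30.38
tool_pos: [0.5974, 0.0431, 0.0975]
tool_rot: [1.208, 1.205, -1.202]
contact_force: [-0.3, -0.7, -0.0]
opening: 0.0499
```

```bash
python3 p.py .591 .0565 .068
```

```text
tcp [0.5976 0.0432 0.0979] mark [([0.5894, 0.0573, 0.0407], 0.78)] surf [([0.5884, 0.0655, 0.1026], 0.56)]
(array([ 0.0311, -0.0077, -0.0128]), array([-0.7,  0.1, -0.6]))
```

{"op": "arm_command", "data": {"plan": [[[0,-0.008,-0.013,0,0,-0.5,0.05],[0.013,0,-0.001,0,0,0,0.05],[0.013,0,0,0,0,0,0.05],[0.004,0,0,0,0,0,0.05],[0,0,0,0,0,0,0.05]]]}}

```text
t: 30.95
tool_pos: [0.5925, 0.0601, 0.0721]
tool_rot: [1.207, 1.204, -1.198]
contact_force: [-0.3, 0.6, -0.1]
opening: 0.05
```

{"op": "arm_command", "data": {"plan": [[[0,0,0.002,0,0,0,0.03],[0,0,0,0,0,0,0.01],[0,0,0,0,0,0,0.01],[0,0,0,0,0,0,0.01],[0,0,0,0,0,0,0.01],[0,0,0,0,0,0,0.01]]]}}

```text
t: 31.45
tool_pos: [0.5915, 0.0581, 0.0712]
tool_rot: [1.206, 1.207, -1.2]
contact_force: [-0.7, 0.7, -0.4]
opening: 0.0206
```

{"op": "arm_command", "data": {"plan": [[[-0.01,0,0,0,0,0,0],[-0.015,0,0,0,0,0,0],[-0.02,0,0,0,0,0,0],[-0.02,0,0,0,0,0,0],[-0.01,0,0,0,0,0,0],[0,0,0,0,0,0,0],[0,-0.005,0.018,0,0,0,0],[0,-0.01,0.036,0,0,0,0],[0,-0.01,0.036,0,0,0,0],[0,-0.01,0.036,0,0,0,0],[0,-0.01,0.036,0,0,0,0],[0,-0.01,0.036,0,0,0,0],[0,-0.01,0.036,0,0,0,0],[0,-0.01,0.036,0,0,0,0],[0,-0.01,0.036,0,0,0,0],[0,-0.004,0.018,0,0,0,0],[0,0,0,0,0,0,0],[0,0,0,0,0,0,0]]]}}

```text
t: 32.95
tool_pos: [0.5022, -0.2801, 0.1579]
tool_rot: [1.208, 1.2, -1.19]
contact_force: [0.1, -0.3, -1.5]
opening: 0.0202
```

```bash
python3 tray.py -55 35; python3 p.py .501 -.281 .044
```

```text
corners 3
tray mark ([0.5656, -0.3102, 0.0036], 0.67) corner mean [ 0.59  -0.254] sides [np.float64(0.094), np.float64(0.206), np.float64(0.097), np.float64(0.204)] yaw -32.2
open 0.020677140813153114 F [-0.3 -0.2 -0.3] tcp [ 0.5029 -0.2783  0.1579]
target [ 0.5498 -0.2233] (array([ 0.0186,  0.0474, -0.0544]), array([-0.2,  0.1, -1. ]))
tcp [ 0.503  -0.2781  0.1579] mark [([0.5034, -0.2802, 0.1273], 0.76)] surf [([0.501, -0.271, 0.1893], 0.59)]
(array([ 0.1139, -0.0041,  0.0026]), array([-0.2,  0.2, -1. ]))
```

{"op": "arm_command", "data": {"plan": [[[0.01,0.003,0.003,0,0,-0.6,0],[0.028,0,0,0,0,-0.3,0],[0.028,0,0,0,0,0,0],[0.028,0,0,0,0,0,0],[0.012,0,0,0,0,0,0],[0,0,0,0,0,0,0],[0,0,0,0,0,0,0]]]}}

```text
t: 33.83
tool_pos: [0.5119, -0.277, 0.0525]
tool_rot: [1.189, 1.211, -1.189]
contact_force: [-0.0, 0.1, -0.7]
opening: 0.0204
```

```bash
python3 p.py .504 -.281 .044; python3 p.py .509 -.357 .044|head -1
```

```text
tcp [ 0.512  -0.2771  0.0528] mark [([0.5096, -0.2806, 0.0228], 0.81)] surf [([0.5119, -0.2706, 0.0806], 0.65)]
(array([ 0.0103, -0.0091,  0.0025]), array([ 0.4,  0.5, -0.6]))
tcp [ 0.5131 -0.2784  0.0547] mark [([0.5171, -0.3629, 0.0031], 0.75)] surf [([0.5163, -0.3522, 0.0314], 0.86)]
```

{"op": "arm_command", "data": {"plan": [[[0.003,-0.008,0.001,0,0.3,-0.5,0],[0.008,0,0,0,0,0,0],[0.001,0,0,0,0,0,0.03],[0,0,0,0,0,0,0.038],[0,0,0,0,0,0,0.038],[0,0,0,0,0,0,0.038],[-0.015,0,0,0,0,0,0.038],[-0.03,0,0,0,0,0,0.038],[-0.035,0,0,0,0,0,0.05],[-0.025,0,-0.015,0,0,0,0.05],[0,0.002,-0.036,0,0,0,0.05],[0,0.002,-0.036,0,0,0,0.05],[0,0.002,-0.036,0,0,0,0.05],[0,0.002,-0.036,0,0,0,0.05],[0,0.002,-0.036,0,0,0,0.05],[0,0.002,-0.036,0,0,0,0.05],[0,0.002,-0.036,0,0,0,0.05],[0,0,-0.03,0,0,0,0.05],[0,0,-0.015,0,0,0,0.05],[0,0,0,0,0,0,0.05]]]}}

```text
t: 35.8
tool_pos: [0.5142, 0.0437, 0.1563]
tool_rot: [1.198, 1.203, -1.189]
contact_force: [0.1, -0.2, 0.1]
opening: 0.0502
```

```bash
python3 p.py .5165 .056 .068
```

```text
tcp [0.5143 0.0426 0.1564] mark [([0.5132, 0.0584, 0.0342], 0.88)] surf [([0.5138, 0.0647, 0.095], 0.73)]
(array([ 0.0882,  0.001 , -0.0162]), array([-0.2,  0.4, -0.8]))
```

{"op": "arm_command", "data": {"plan": [[[0.008,0,-0.009,0,0.3,-0.6,0.05],[0.025,0,-0.008,0,0,0,0.05],[0.02,0,0,0,0,0,0.05],[0,0,0,0,0,0,0.05],[0,0,0,0,0,0,0.05]]]}}

```text
t: 36.37
tool_pos: [0.5165, 0.0538, 0.1017]
tool_rot: [1.206, 1.207, -1.204]
contact_force: [0.6, 0.1, 0.6]
opening: 0.0503
```

```bash
python3 p.py .5155 .0575 .068
```

```text
tcp [0.5162 0.0536 0.1015] mark [([0.5124, 0.0604, 0.0335], 0.76)] surf [([0.5105, 0.0653, 0.0955], 0.77)]
(array([ 0.0351, -0.002 , -0.0037]), array([-0.7,  0.1, -0.4]))
```

{"op": "arm_command", "data": {"plan": [[[0.01,-0.003,-0.004,0,0,-0.4,0.05],[0.014,0,0,0,0,0,0.05],[0.011,0,0,0,0,0,0.05],[0,0,0,0,0,0,0.05],[0,0,0,0,0,0,0.03],[0,0,0,0,0,0,0.01],[0,0,0,0,0,0,0.01],[0,0,0,0,0,0,0.01],[0,0,0,0,0,0,0.01]]]}}

```text
t: 37.27
tool_pos: [0.5166, 0.0579, 0.0713]
tool_rot: [1.207, 1.206, -1.204]
contact_force: [-0.6, -0.5, -0.3]
opening: 0.0205
```

{"op": "arm_command", "data": {"plan": [[[-0.01,0,0,0,0,0,0],[-0.015,0,0,0,0,0,0],[-0.02,0,0,0,0,0,0],[-0.02,0,0,0,0,0,0],[-0.01,0,0,0,0,0,0],[0,0,0,0,0,0,0],[0,0.002,0.018,0,0,0,0],[0,0.005,0.036,0,0,0,0],[0,0.005,0.036,0,0,0,0],[0,0.005,0.036,0,0,0,0],[0,0.005,0.036,0,0,0,0],[0,0.005,0.036,0,0,0,0],[0,0.005,0.036,0,0,0,0],[0,0.005,0.036,0,0,0,0],[0,0.005,0.03,0,0,0,0],[0,0.003,0.015,0,0,0,0],[0,0,0,0,0,0,0],[0,0,0,0,0,0,0]]]}}

```text
t: 38.77
tool_pos: [0.5665, -0.2695, 0.1497]
tool_rot: [1.213, 1.201, -1.191]
contact_force: [0.3, 0.0, -1.4]
opening: 0.0206
```

```bash
python3 tray.py 5 33|sed -n 2,3p; python3 p.py .558 -.275 .044; python3 p.py .504 -.28 .044|head -1
```

```text
tcp [ 0.5667 -0.2678  0.1502] mark [] surf [([0.5604, -0.258, 0.1741], 0.76)]
(array([ 0.1064, -0.0109,  0.0069]), array([-0.4,  0. , -1. ]))
tcp [ 0.5669 -0.2682  0.1506] mark [([0.5068, -0.2835, 0.0065], 0.67)] surf [([0.5064, -0.2752, 0.0644], 0.65)]Traceback (most recent call last):
  File "tray.py", line 14, in <module>
    c,a=tray(); s=np.array([float(sys.argv[1]),float(sys.argv[2])])/1000
        ~~~~^^
  File "tray.py", line 7, in tray
    print("corners",len(c)); mk=marks("top",M,"tray")[0]
                                ~~~~~~~~~~~~~~~~~~~~~^^^
IndexError: list index out of range
```

{"op": "arm_command", "data": {"plan": [[[0.005,-0.008,0.008,0,0,-0.6,0],[0.028,-0.001,0,0,0,-0.3,0],[0.028,0,0,0,0,0,0],[0.028,0,0,0,0,0,0],[0.012,0,0,0,0,0,0],[0,0,0,0,0,0,0],[0,0,0,0,0,0,0]]]}}

```text
t: 39.8
tool_pos: [0.5579, -0.2798, 0.0485]
tool_rot: [1.199, 1.208, -1.201]
contact_force: [0.4, 0.5, -0.6]
opening: 0.0203
```

```bash
python3 p.py .558 -.275 .044
```

```text
tcp [ 0.558  -0.2798  0.0489] mark [([0.5534, -0.2802, 0.0096], 0.57)] surf [([0.5542, -0.2726, 0.0754], 0.81)]
(array([ 0.0065, -0.0012, -0.0055]), array([-0.4,  0.4, -0.4]))
```

{"op": "arm_command", "data": {"plan": [[[0.006,0,0,0,0,0,0],[0.001,0,0,0,0,0,0.03],[0,0,0,0,0,0,0.036],[0,0,0,0,0,0,0.036],[0,0,0,0,0,0,0.036],[-0.015,0,0,0,0,0,0.036],[-0.03,0,0,0,0,0,0.036],[-0.035,0,0,0,0,0,0.05],[-0.02,-0.004,-0.015,0,0,0,0.05],[0,-0.011,-0.036,0,0,0,0.05],[0,-0.011,-0.036,0,0,0,0.05],[0,-0.011,-0.036,0,0,0,0.05],[0,-0.011,-0.036,0,0,0,0.05],[0,-0.011,-0.036,0,0,0,0.05],[0,-0.011,-0.036,0,0,0,0.05],[0,-0.005,-0.025,0,0,0,0.05],[0,0,-0.01,0,0,0,0.05],[0,0,0,0,0,0,0.05]]]}}

```text
t: 41.45
tool_pos: [0.4822, -0.0076, 0.1547]
tool_rot: [1.205, 1.181, -1.19]
contact_force: [0.0, -0.1, 0.2]
opening: 0.05
```

```bash
python3 p.py .4805 -.010 .068
```

```text
tcp [ 0.4824 -0.0084  0.1547] mark [([0.4793, -0.0107, 0.0431], 0.71)] surf [([0.4796, -0.0025, 0.1023], 0.56)]
(array([ 0.0865, -0.0048, -0.0016]), array([-0.8,  1. , -1.6]))
```

{"op": "arm_command", "data": {"plan": [[[0.008,-0.002,0,-0.5,0.5,-0.8,0.05],[0.025,0,0,0,0.4,-0.6,0.05],[0.02,0,0,0,0,0,0.05],[0,0,0,0,0,0,0.05],[0,0,0,0,0,0,0.05]]]}}

```text
t: 42.02
tool_pos: [0.4837, -0.0162, 0.1004]
tool_rot: [1.205, 1.21, -1.202]
contact_force: [0.7, 0.5, 1.6]
opening: 0.05
```

```bash
python3 p.py .4805 -.0095 .068
```

```text
tcp [ 0.4834 -0.0161  0.1002] mark [] surf [([0.4796, -0.0016, 0.1029], 0.69)]
(array([ 0.0337, -0.004 , -0.0063]), array([-0.5,  0.1, -0.3]))
```

{"op": "arm_command", "data": {"plan": [[[0.01,-0.005,-0.008,0,0,-0.4,0.05],[0.014,0,0,0,0,0,0.05],[0.011,0,0,0,0,0,0.05],[0,0,0,0,0,0,0.05],[0,0,0,0,0,0,0.03],[0,0,0,0,0,0,0.01],[0,0,0,0,0,0,0.01],[0,0,0,0,0,0,0.01],[0,0,0,0,0,0,0.01]]]}}

```text
t: 42.92
tool_pos: [0.4795, -0.0065, 0.0699]
tool_rot: [1.201, 1.212, -1.204]
contact_force: [0.1, 0.4, -1.1]
opening: 0.0207
```

{"op": "arm_command", "data": {"plan": [[[-0.01,0,0,0,0,0,0],[-0.015,0,0,0,0,0,0],[-0.02,0,0,0,0,0,0],[-0.02,0,0,0,0,0,0],[-0.012,0,0,0,0,0,0],[0,0,0,0,0,0,0],[0,0.008,0.018,0,0,0,0],[0,0.017,0.035,0,0,0,0],[0,0.017,0.035,0,0,0,0],[0,0.017,0.035,0,0,0,0],[0,0.017,0.035,0,0,0,0],[0,0.017,0.035,0,0,0,0],[0,0.017,0.035,0,0,0,0],[0,0.014,0.03,0,0,0,0],[0,0.007,0.015,0,0,0,0],[0,0,0,0,0,0,0],[0,0,0,0,0,0,0]]]}}

```text
t: 44.33
tool_pos: [0.6228, -0.2907, 0.1568]
tool_rot: [1.207, 1.201, -1.19]
contact_force: [-0.1, 0.5, -0.6]
opening: 0.021
```

```bash
python3 p.py .611 -.286 .044; python3 p.py .555 -.28 .044|head -1;python3 p.py .618 -.35 .044|head -1
python3 - <<'E'
from h import *
im,M=snap("wrist","w7");print(marks("wrist",M,"dishes"),marks("wrist",M,"tray"))
E
```

```text
tcp [ 0.6225 -0.2904  0.1567] mark [([0.623, -0.2947, 0.1282], 0.97)] surf [([0.6219, -0.2847, 0.1911], 0.66)]
(array([ 0.1128, -0.0132, -0.0034]), array([-0.2,  0.1, -0.9]))
tcp [ 0.6225 -0.2887  0.1572] mark [([0.5607, -0.2806, 0.0002], 0.9)] surf [([0.566, -0.2773, 0.06], 0.59)]
tcp [ 0.6227 -0.2889  0.1576] mark [] surf []
[([0.6668, -0.2355, -0.0005], 0.82)] [([0.565, -0.3134, -0.0013], 0.57)]
```

View pics/w7.png

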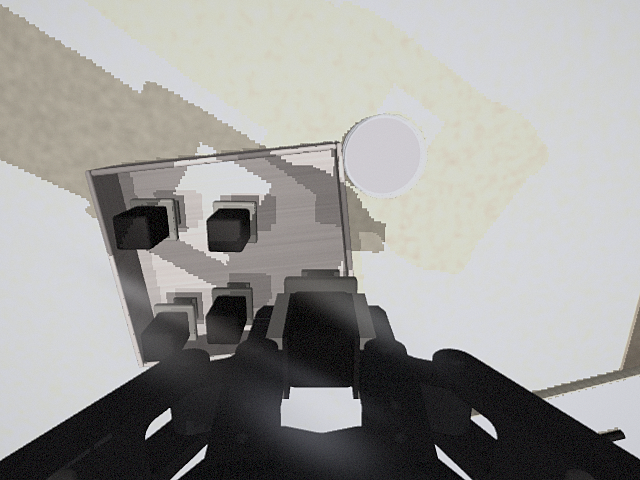

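Run:
```python
from h import *
M=np.array(c2w("wrist"))
for p,z in [((90,172),.04),((341,143),.04),((140,362),.04),((384,156),.042),((338,152),.04),((348,245),.04)]: print(p,ray("wrist",M,*p,z)[:2].round(4))
```

```text
(90, 172) [ 0.4743 -0.2482]
(341, 143) [ 0.638  -0.2277]
(140, 362) [ 0.4899 -0.3909]
(384, 156) [ 0.6661 -0.2354]
(338, 152) [ 0.6362 -0.2334]
(348, 245) [ 0.6449 -0.2967]
```

{"op": "arm_command", "data": {"plan": [[[0.005,-0.009,-0.003,0,0,-0.5,0],[0.028,-0.006,-0.002,0,0,-0.3,0],[0.028,0,0,0,0,0,0],[0.028,0,0,0,0,0,0],[0.014,0,0,0,0,0,0],[0,0,0,0,0,0,0],[0,0,0,0,0,0,0]]]}}

```text
t: 45.52
tool_pos: [0.6066, -0.285, 0.0527]
tool_rot: [1.197, 1.209, -1.199]
contact_force: [-0.4, 0.2, -0.3]
opening: 0.0209
```

```bash
python3 p.py .608 -.285 .045
```

```text
tcp [ 0.6066 -0.2849  0.0529] mark [([0.6048, -0.2883, 0.026], 0.66)] surf [([0.6055, -0.2766, 0.0865], 0.85)]
(array([ 0.0099, -0.0001, -0.0008]), array([-0.2,  0.4, -0.4]))
```

{"op": "arm_command", "data": {"plan": [[[0.009,0,0,0,0,0,0],[0.001,0,0,0,0,0,0.03],[0,0,0,0,0,0,0.036],[0,0,0,0,0,0,0.036],[0,0,0,0,0,0,0.036],[-0.015,0,0,0,0,0,0.036],[-0.03,0,0,0,0,0,0.036],[-0.035,0,0,0,0,0,0.05],[-0.03,0,0,0,0,0,0.085],[0,0.02,-0.01,7,0,0,0.085],[0,0.02,-0.01,7,0,0,0.085],[0,0,0,7,0,0,0.085],[0,0,0,7,0,0,0.085],[0,0,0,7,0,0,0.085],[0,0,0,7,0,0,0.085],[0,0,0,7,0,0,0.085],[0,0,0,7,0,0,0.085],[0,0,0,7,0,0,0.085],[0,0,0,7,0,0,0.085]]], "squeeze": 60}}

```text
t: 47.25
tool_pos: [0.6565, -0.2689, 0.1905]
tool_rot: [2.06, 0.312, -1.999]
contact_force: [0.6, 0.2, 0.5]
opening: 0.0855
```

```bash
cat > d.py <<'E'
from h import *
import sys
im,M=snap("wrist",sys.argv[5] if len(sys.argv)>5 else None)
print("tcp",pose()[:3,3].round(4),marks("wrist",M,"dishes"),marks("wrist",M,"dishes",search_frame)); print(delta([float(a) for a in sys.argv[1:4]],float(sys.argv[4])))
E
python3 d.py .666 -.235 .012 105 w8
python3 - <<'E'
from h import *
M=snap("top")[1];print(marks("top",M,"tray"),marks("top",M,"post0"),marks("top",M,"dishes"),marks("top",M,"canister"))
E
```

```text
tcp [ 0.6567 -0.269   0.191 ] [([0.6653, -0.2378, -0.0014], 0.73), ([0.507, -0.2856, 0.0337], 0.45)] [([0.6664, -0.2364, 0.0422], 0.98), ([0.5165, -0.283, 0.0508], 0.68)]
(array([ 0.1777, -0.0346, -0.0159]), array([ 4.5, -1.5, -1.8]))
[] [([0.5166, -0.361, 0.008], 0.46)] [([0.6629, -0.242, 0.0041], 0.59)] [([0.5198, -0.3611, 0.005], 0.56)]
```

View pics/w8.png

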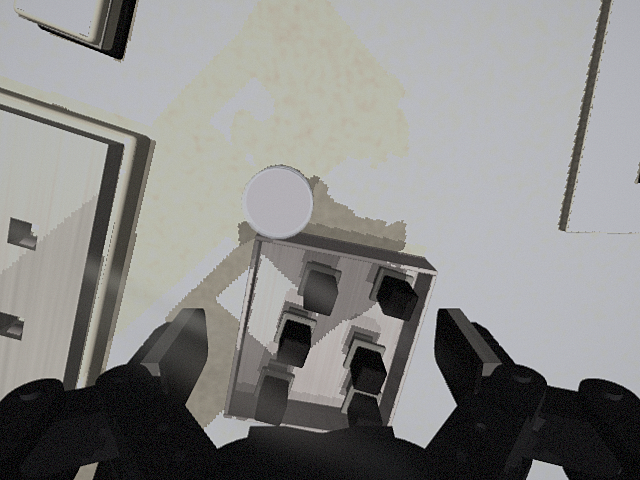

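{"op": "arm_command", "data": {"plan": [[[0,-0.017,-0.009,2.5,-0.8,-1,0.085],[0,-0.016,-0.008,2,-0.7,-0.8,0.085],[0.03,0,0,0,0,0,0.085],[0.035,0,0,0,0,0,0.085],[0.03,0,0,0,0,0,0.085],[0.01,0,0,0,0,0,0.085],[0,0,0,0,0,0,0.085],[0,0,0,0,0,0,0.085]]]}}

```text
t: 48.32
tool_pos: [0.6639, -0.2316, 0.0834]
tool_rot: [2.082, 0.275, -2.079]
contact_force: [0.5, -0.4, 1.0]
opening: 0.0847
```

```bash
python3 d.py .6655 -.2365 .012 105
```

```text
tcp [ 0.6641 -0.2317  0.0839] [([0.6664, -0.2347, -0.0035], 0.61)] [([0.6681, -0.2359, 0.0392], 0.77)]
(array([0.0738, 0.0039, 0.0012]), array([ 0.1, -0.3, -0.2]))
```

{"op": "arm_command", "data": {"plan": [[[0.0,0.004,0,0,0,0,0.085],[0.02,0,0,0,0,0,0.085],[0.02,0,0,0,0,0,0.085],[0,0,0,0,0,0,0.085],[0,0,0,0,0,0,0.085]]]}}

```text
t: 48.88
tool_pos: [0.6734, -0.241, 0.0572]
tool_rot: [2.097, 0.26, -2.054]
contact_force: [1.2, -0.7, 1.1]
opening: 0.085
```

```bash
python3 d.py .666 -.236 .012 105
```

```text
tcp [ 0.6733 -0.241   0.0572] [([0.6648, -0.2369, -0.0031], 0.76)] [([0.6712, -0.2365, 0.0375], 0.73)]
(array([ 0.0451, -0.0073,  0.0067]), array([ 0.1, -1.1, -0.9]))
```

{"op": "arm_command", "data": {"plan": [[[0.01,-0.007,0.007,0,-1,-0.8,0.085],[0.015,-0.002,0.002,0,0,0,0.085],[0.01,-0.002,0.002,0,0,0,0.085],[0,0,0,0,0,0,0.085],[0,0,0,0,0,0,0.085]]]}}

```text
t: 49.45
tool_pos: [0.66, -0.2328, 0.0215]
tool_rot: [2.083, 0.272, -2.077]
contact_force: [1.1, 0.4, -0.1]
opening: 0.085
```

```bash
python3 d.py .666 -.236 .012 105
```

```text
tcp [ 0.6595 -0.2326  0.0211] [([0.6691, -0.2337, -0.0021], 0.84)] [([0.6745, -0.2348, 0.0393], 0.63)]
(array([ 0.0104,  0.0041, -0.0045]), array([ 0.1, -0.2, -0.2]))
```

{"op": "arm_command", "data": {"plan": [[[0.008,0.002,-0.006,0,0,0,0.085],[0,0,0,0,0,0,0.06],[0,0,0,0,0,0,0.04],[0,0,0,0,0,0,0.04],[0,0,0,0,0,0,0.04],[0,0,0,0,0,0,0.04],[0,0,0,0,0,0,0.04]]]}}

```text
t: 50.18
tool_pos: [0.67, -0.2346, 0.0166]
tool_rot: [2.087, 0.269, -2.07]
contact_force: [0.4, -0.2, -0.1]
opening: 0.0534
```

```bash
python3 d.py .5555 -.0085 .17 105
```

```text
tcp [ 0.6699 -0.2346  0.0164] [([0.6696, -0.2373, -0.0021], 0.78)] [([0.6754, -0.2343, 0.0435], 0.82)]
(array([-0.1557, -0.2469,  0.0505]), array([ 0.1, -0.4, -0.4]))
```

{"op": "arm_command", "data": {"plan": [[[-0.012,0,0,0,0,0,0.04],[-0.03,0,0,0,0,0,0.04],[-0.035,0,0,0,0,0,0.04],[-0.03,0,0,0,0,0,0.04],[-0.01,-0.012,0.003,0,0,0,0.04],[0,-0.03,0.006,0,0,0,0.04],[0,-0.035,0.007,0,0,0,0.04],[0,-0.035,0.007,0,0,0,0.04],[0,-0.035,0.007,0,0,0,0.04],[0,-0.035,0.007,0,0,0,0.04],[0,-0.03,0.006,0,0,0,0.04],[0,-0.015,0.003,0,0,0,0.04],[0,0,0,0,0,0,0.04],[0,0,0,0,0,0,0.04]]]}}

```text
t: 51.5
tool_pos: [0.5627, -0.0204, 0.1485]
tool_rot: [2.099, 0.26, -2.058]
contact_force: [0.1, 0.1, -0.5]
opening: 0.0534
```

```bash
python3 d.py .555 -.0075 .079 105
```

```text
tcp [ 0.5629 -0.0207  0.1485] [([0.5653, -0.0234, 0.1294], 0.69)] [([0.5659, -0.0205, 0.1701], 0.69)]
(array([ 0.0689, -0.0167,  0.0056]), array([-0.3, -1. , -0.7]))
```

{"op": "arm_command", "data": {"plan": [[[0.005,-0.012,0.004,0,-0.8,-0.6,0.04],[0.02,-0.007,0.002,0,0,0,0.04],[0.02,0,0,0,0,0,0.04],[0.012,0,0,0,0,0,0.04],[0,0,0,0,0,0,0.04],[0,0,0,0,0,0,0.04]]]}}

```text
t: 52.15
tool_pos: [0.5545, -0.0077, 0.0887]
tool_rot: [2.091, 0.261, -2.087]
contact_force: [0.1, 0.6, -0.2]
opening: 0.0531
```

```bash
python3 d.py .555 -.0075 .078 105
```

```text
tcp [ 0.5543 -0.0077  0.0886] [([0.5522, -0.0074, 0.0738], 0.82)] [([0.5613, -0.005, 0.1136], 0.88)]
(array([ 0.012 , -0.0003,  0.0002]), array([-0.7, -0.2, -0.1]))
```

{"op": "arm_command", "data": {"plan": [[[0.008,0,0,0,0,0,0.04],[0.004,0,0,0,0,0,0.04],[0,0,0,0,0,0,0.04]]]}}

```text
t: 52.55
tool_pos: [0.5575, -0.0082, 0.08]
tool_rot: [2.098, 0.259, -2.078]
contact_force: [-0.1, 0.5, -0.7]
opening: 0.0532
```

```bash
python3 d.py .555 -.0075 .0765 105
```

```text
tcp [ 0.5575 -0.0082  0.0803] [([0.5533, -0.009, 0.0642], 0.85)] [([0.5599, -0.0074, 0.1053], 0.88)]
(array([ 0.004 , -0.0013,  0.0024]), array([-0.7, -0.5, -0.2]))
```

Lower the last few mm, release, rise straight up, then clear sideways for the cameras.

{"op": "arm_command", "data": {"plan": [[[0.005,0,0.001,0,0,0,0.04],[0.001,0,0,0,0,0,0.06],[0,0,0,0,0,0,0.08],[0,0,0,0,0,0,0.085],[0,0,0,0,0,0,0.085],[0,0,0,0,0,0,0.085],[0,0,0,0,0,0,0.085],[-0.015,0,0,0,0,0,0.085],[-0.025,0,0,0,0,0,0.085],[-0.03,0,0,0,0,0,0.085],[-0.03,0,0,0,0,0,0.085],[-0.03,0,0,0,0,0,0.085],[-0.01,0,0.03,0,0,0,0.085],[0,0,0.035,0,0,0,0.085],[0,0,0.035,0,0,0,0.085],[0,0,0.02,0,0,0,0.085],[0,0,0,0,0,0,0.085],[0,0,0,0,0,0,0.085],[0,0,0,0,0,0,0.085]]]}}

```text
t: 54.28
tool_pos: [0.4363, -0.039, 0.2232]
tool_rot: [2.102, 0.256, -2.069]
contact_force: [-0.7, -0.1, -0.5]
opening: 0.0852
```

Run:
```python
from h import *
print(pose()[:3,3],ctrl.get_obs()["contact_force"])
M=snap("scene","sfin")[1]
for t in ["dishes","canister","mat","tray","post0_mid"]: print(t,marks("scene",M,t))
M=snap("top")[1]
for t in ["dishes","canister","tray","post0_mid","shaker"]: print(t,marks("top",M,t))
```

```text
[ 0.4362513  -0.03902626  0.22320624] [-0.67822817 -0.14066509 -0.5407783 ]
dishes [([0.555, -0.0103, 0.0594], 0.58), ([0.5038, -0.2835, 0.0052], 0.54), ([0.5288, 0.2968, 0.0039], 0.34)]
canister [([0.5298, 0.2949, 0.0052], 0.66), ([0.5567, -0.3482, 0.0379], 0.44)]
mat [([0.5648, -0.2854, 0.0087], 0.73), ([0.5631, -0.3143, 0.0023], 0.7), ([0.5279, 0.2979, 0.0064], 0.67)]
tray [([0.5643, -0.3143, 0.0009], 0.85)]
post0_mid [([0.6295, -0.347, 0.0411], 0.8), ([0.5263, 0.2972, 0.0078], 0.25)]
dishes [([0.5539, -0.0139, 0.0598], 0.57)]
canister [([0.526, 0.2956, -0.0], 0.61), ([0.7842, -0.0618, 0.0026], 0.25), ([0.553, -0.015, 0.0603], 0.21)]
tray [([0.5633, -0.3108, 0.003], 0.77), ([0.7822, -0.0643, 0.004], 0.59)]
post0_mid [([0.6266, -0.3455, 0.0347], 0.83)]
shaker []
```

View pics/sfin.png

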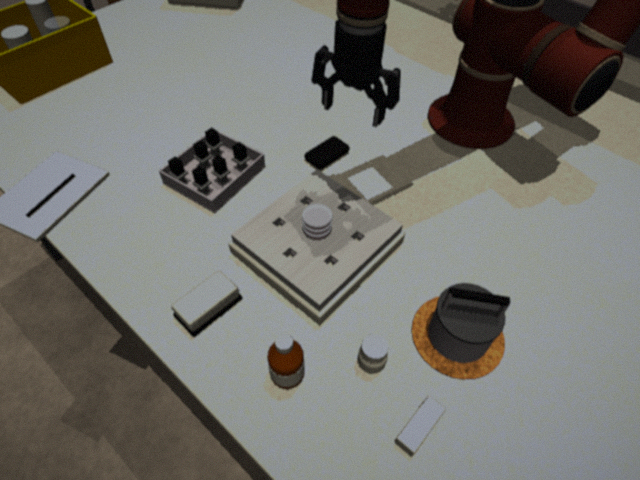

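The picture shows the dishes in the middle of the bare platform at about (317,220), all six posts standing in the tray at about (212,168), and the canister upright on the mat at about (470,325). I'm handing in.

```bash
python3 -c "
from station import finish_job
print(finish_job())"
```

```text
the job is handed in; nothing more can be done
None
```

The changeover is done and handed in after about 54 s of robot time. No verdict was reported.

- **Canister:** lifted off by its bail and released on the mat with all six posts still in their sockets. Final checks put it within about 3 mm of the mat's centre, upright. My first lowering slid it about 15 mm off centre, so I lifted it slightly and set it down again before letting go.
- **Posts:** all six are standing upright and released inside the tray.
- **Tray:** it was knocked about 50 mm towards +x after the first post went in. I measured it again and used the new position, and it is flat on the bench.
- **Dishes:** standing upright and released on the bare platform. The two cameras put them 3 to 7 mm from the platform's centre, with the underside at about 0.060 m.
- **Bystanders:** the final picture shows all five upright and where they started. I did not measure them again at the end.

**Checks that disagreed or failed:**
- The first wrist-camera fit of the post positions gave y about 7 mm off from the networks. I followed the networks, and the grips confirmed them.
- At times the networks missed or mislabelled things: they never found the shaker, and reported only one of the six posts at the end. The post count therefore rests on the pictures.

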